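# Blank-cup weighing at the texture lab bench

### The job

Unlock the top cup from the stack of twist-lock sample cups by twisting it as you lift it off, and set it gently upright in the middle of the balance's round pan and let go. Then press the balance's keys one at a time, each fully down and let up again: first the round key, then the square key, then the narrow bar key. Do not press the cross-shaped key, do not wrench or drop the cup, and leave the other things on the bench where they are.

Things in the scene. Friction and masses are not known exactly. Their poses are not given: they have to be found in the camera images.
- cup: Top cup of the stack, loose, white plastic, about 80 g, 62 mm high to its open rim. Origin: centre of its underside; z up its axis. Solid foot 37 mm across up to 16 mm, above it a straight round body 48 mm across (3 mm wall). Ears and hooks at its +y and -y sides only; the +x and -x sides are bare: grip the body across its x from above, 32 to 62 mm above the underside.
- cup_ear (a point): Middle of the cup's ear at its +y side (another at -y): tab 10 mm wide, 4 mm thick, 20-24 mm above the underside, out to 34 mm from the axis. At the start both ears lie 2 mm under the hooks of the cup below, so the cup cannot rise straight up: turn it 35 to 50 degrees about its axis, either way, at that height, then lift.
- cup_hook (a point): Top of the cup's own hook at its +y side (another at -y), straight above the ear: 10 mm wide, from 54 to 76 mm above the underside, 27 to 40 mm from the axis.
- stack: Heavy steel foot 104 mm across, fixed to the bench, with two more such cups fast on it, nested. Origin: underside centre, on the bench. The cup below the top one has its rim at 128 mm and its two hooks at the stack's +y and -y sides up to 142 mm. The top cup's underside is at 112 mm: its foot sits 16 mm deep in that cup with 2.5 mm play all round, axes parallel to the stack's at the start.
- balance: White bench balance, fixed, 300 mm (x) by 240 mm (y), top face 70 mm above the bench. Origin: centre of its underside; its front with the row of four keys faces its -x, the pan lies to its +x. A low display strip 6 mm high lies between keys and pan.
- pan (a point): Centre of the top face of the round steel pan, 130 mm across, fixed rigidly, 82 mm above the bench, 60 mm behind (+x of) the balance's centre. A thin engraved circle 68 mm across marks its middle.
- key_round (a joint): Spring key shaped as a round disc, 24 mm across. 0 is up, 0.005 m is fully down; it takes about 1.5 N to start, 5 N fully down, and springs back.
- key_round_top (a point): Centre of the top face of the key shaped as a round disc, 24 mm across; white, like the other keys. At rest it is 13 mm above the balance's top face, 83 mm above the bench. Its place in the row differs from run to run; neighbouring keys are 48 mm apart along the balance's y, 110 mm in front of (-x of) its centre. Axes as the balance's.
- key_square (a joint): Spring key shaped as a square block, 24 x 24 mm. 0 is up, 0.005 m is fully down; it takes about 1.5 N to start, 5 N fully down, and springs back.
- key_square_top (a point): Centre of the top face of the key shaped as a square block, 24 x 24 mm; white, like the other keys. At rest it is 13 mm above the balance's top face, 83 mm above the bench. Its place in the row differs from run to run; neighbouring keys are 48 mm apart along the balance's y, 110 mm in front of (-x of) its centre. Axes as the balance's.
- key_bar (a joint): Spring key shaped as a narrow bar, 42 mm long front to back and 14 mm wide. 0 is up, 0.005 m is fully down; it takes about 1.5 N to start, 5 N fully down, and springs back.
- key_bar_top (a point): Centre of the top face of the key shaped as a narrow bar, 42 mm long front to back and 14 mm wide; white, like the other keys. At rest it is 13 mm above the balance's top face, 83 mm above the bench. Its place in the row differs from run to run; neighbouring keys are 48 mm apart along the balance's y, 110 mm in front of (-x of) its centre. Axes as the balance's.
- key_cross (a joint): Spring key shaped as a plus sign, two bars 32 x 10 mm. 0 is up, 0.005 m is fully down; it takes about 1.5 N to start, 5 N fully down, and springs back.
- key_cross_top (a point): Centre of the top face of the key shaped as a plus sign, two bars 32 x 10 mm; white, like the other keys. At rest it is 13 mm above the balance's top face, 83 mm above the bench. Its place in the row differs from run to run; neighbouring keys are 48 mm apart along the balance's y, 110 mm in front of (-x of) its centre. Axes as the balance's.
- weight: Bystander: small brass knob weight, 26 mm across, 33 mm high, on the balance's rear left corner. Origin: centre of its underside.
- plate: Bystander: white plate 150 mm across, 14 mm high, behind. Origin: centre of its underside.
- beaker: Bystander: glass beaker 66 mm across, 85 mm high, near the robot. Origin: centre of its underside.
- mug: Bystander: blue mug, 80 mm across, 95 mm high, behind the stack. Origin: centre of its underside.
- bun: Bystander: bread roll 88 mm across, 45 mm high, on the plate. Origin: centre of its underside.
- controller: Bystander: flat white hand controller 85 x 75 x 18 mm beside the balance. Origin: centre of its underside.
- spatula: Bystander: spatula lying near the robot's right. Origin: centre of its underside.
There are look-alikes about, which are no part of the job. Leave any blue or turquoise look-alike of the cup alone.

How it is judged:
By the outcome, as a careful person would: the job done as asked, in the order asked, and still so for the second after the job is handed in, with the robot touching nothing.
It also fails if it takes over 64 s, if anything falls off the work surface, if the arm or the gripper's body presses on something with over 40 N, if the wrist force passes 120 N, or if a joint passes its speed limit or range.

### The arm

A 6-joint arm with a two-finger parallel gripper is mounted at the origin on the work surface. World frame = base frame: x ahead of the robot, y to its left, z up, the work surface at z = 0. Lengths are in mm, angles in rad, forces in N, time in s.
With the tool pointing down it reaches from about 350 to 775 mm from the base axis. Payload 7.3 kg.
Tool frame: the origin (TCP) lies at the very end of the fingers, on their centre line; the grasp point (between the pads) lies 19 mm behind it; x points along the fingers, z is the direction in which the jaws open and shut, and the axes are right-handed (so a half turn about x gives the same grasp; the last joint's range is limited). The gripper opens to 92 mm and grips with 3 to 60 N. Pads are 19 mm wide; open, the fingers measure 130 mm over their backs; the gripper's body (75 mm by 190 mm) begins 47 mm behind the grasp point.
Start: joints at [-1.447, 0.342, 1.524, -0, 1.275, -0.146], TCP at [139.955, -506.021, 226.741] pointing down, gripper open.
Joint ranges: [-2.53, 2.53], [-0.77, 2.02], [0.04, 2.7], [-1, 4.14], [0.28, 2.66], [-3.11, 3.11]. Speed limits (rad/s): [2.57, 2.57, 3.14, 3.14, 3.14, 3.14].

### API

Orientations are given as [roll, pitch, yaw] about the fixed x, y, z axes, in that order (R = Rz(yaw) Ry(pitch) Rx(roll)).
In Python, from plant import * gives the robot as it stands.
- The arm moves only by the shell command python3 -m creep 'ROWS'. ROWS is JSON, a list of rows, each an object of numbers: "tx", "ty", "tz": the shift along the tool's x, y, z in cm; "wx", "wy", "wz": the turn, a rotation vector about the tool's x, y, z in rad; "gripper": the closure, from -1 (fully open) to 1 (shut). A call has 1 to 8 rows; each row is the pose to reach, as a shift and turn from the pose commanded when the call began, along the tool's axes at that moment; what a row does not reach only later rows make up. A row lasts 1/12 s, in which the tool goes at most 41.7 mm and 7.16 degrees, less where a joint would pass 70% of its speed; a pose out of reach is approached as far as the arm can. A call with a gripper value outside its range is refused whole. The fingers move at their own pace and stop on an object; the grip force is fixed at half the most. Time passes only in rows, so rows that repeat a pose let the fingers close. It gives the time, the measured TCP pose, the force and the opening at its end, in the units of the state.
- get_obs(): the state, without advancing time (a new reading comes with each control period).
- capture(name): name is "scene" or "top" or "wrist"; returns a dict with "frame" (480x640x3 uint8, red, green, blue), "z_map" (480x640 float32, mm along the optical axis (not along the pixel's ray), 0 where there is no reading), "vertical_fov" (degrees; the focal length in pixels is half the picture's height over the tangent of half this angle, whatever the lens; pixels are square), "cx", "cy" (the principal point, pixels), "xyz" and "rotation" of the camera in the world. Camera axes: x right, y down, z forward; pixel columns grow to the right and rows downward; lengths in mm; the calibration is good to about 2 mm. A picture is of the moment at which its call begins.
- close_job(): hands the job in, once; it reports no verdict.
The state is a dict: "time": time; "joint_positions": joint angles; "dq": joint speeds; "tau": joint torques, N m; "tool_pos": TCP position; "tcp_rot": TCP orientation; "contact_force": force on the tool from outside, world axes, zero at the start; "moment": the same for the moment, N m; "grip_width": finger opening in mm.
Only numpy, scipy, OpenCV 4.12 (cv2) and the standard library are available. Lean on these libraries where they do the work, as an engineer would, in place of code of your own. Each camera call takes 0.05 s, during which the arm holds its last target.

## Working session

There is one attempt and no reset: what is moved stays moved. The work goes in short steps, Python scripts to look and compute and a shell command to move; the robot and the scene stay as the last step left them, time stands still between calls to the robot, and variables do not carry over. Pictures are saved under pics/ and viewed, and the job is handed in when it is done.

```bash
mkdir -p pics; ls; cat > h.py <<'E'
from plant import *
import numpy as np, cv2, pickle
def snap(n,tag):
    c=capture(n); cv2.imwrite(f'pics/{tag}.png',c['frame'][:,:,::-1]); pickle.dump(c,open(f'pics/{tag}.pkl','wb')); return c
def load(tag): return pickle.load(open(f'pics/{tag}.pkl','rb'))
def foc(c): return 240/np.tan(np.radians(c['vertical_fov'])/2)
def ray(c,u,v):
    f=foc(c); d=np.array([(u-c['cx'])/f,(v-c['cy'])/f,1.]); return np.array(c['xyz']),np.array(c['rotation'])@d
def onz(c,u,v,z):
    o,d=ray(c,u,v); return o+d*(z-o[2])/d[2]
def proj(c,p):
    q=np.array(c['rotation']).T@(np.array(p)-np.array(c['xyz'])); f=foc(c); return q[0]/q[2]*f+c['cx'],q[1]/q[2]*f+c['cy']
E
python3 - <<'E'
from h import *
for n in ['scene','top','wrist']:
    c=snap(n,n+'0'); print(n,c['vertical_fov'],c['cx'],c['cy'],np.round(c['xyz'],1),np.round(c['rotation'],3).tolist() if np.shape(c['rotation'])==(3,3) else c['rotation'])
o=get_obs(); print(o)
E
```

```text
pics
scene 50.40395326420494 314.4960686419766 251.46672492532755 [ 973.2 -375.8 1051.2] [-2.58492682 -0.00734474  0.88577291]
top 51.89617201203768 325.01846997991925 235.21579920858719 [ 389.8  -19.6 1159.5] [-3.02802945  0.02869504 -1.57167037]
wrist 66.9048853369501 318.958973658127 236.29769183209444 [ 208.3 -487.   384. ] [ 2.87865073e+00  7.35510205e-04 -1.30197945e+00]
{'time': 0.15, 'joint_positions': array([-1.44698933e+00,  3.42563673e-01,  1.52478817e+00, -2.73593615e-05,
        1.27543024e+00, -1.45970079e-01]), 'dq': array([ 0.00060031, -0.00185259, -0.00160709,  0.00052698,  0.00071098,
        0.00078762]), 'tau': array([ 1.24456365e-03, -4.31470191e+01, -2.44353533e+01,  7.17691379e-02,
        5.37472672e-02, -9.15347141e-05]), 'tool_pos': array([ 139.9107453 , -505.69009815,  226.20739638]), 'tcp_rot': array([3.01761713, 1.56960661, 1.71660586]), 'contact_force': array([-0.35992006, -0.0017644 , -1.51090019]), 'moment': array([ 0.04130376, -0.0394172 ,  0.02437122]), 'grip_width': 91.4567741608135}
```

```bash
python3 - <<'E'
s=open('h.py').read()
s=s.replace("def snap(","from scipy.spatial.transform import Rotation as Ro\ndef RR(r): return Ro.from_euler('xyz',r).as_matrix()\ndef snap(",1).replace("np.array(c['rotation'])","RR(c['rotation'])")
open('h.py','w').write(s)
E
python3 - <<'E'
from h import *
c=load('top0'); print(RR(c['rotation'])); 
for u,v in [(320,240),(100,240),(320,100)]:
    d=c['z_map'][v,u]; o,r=ray(c,u,v); print(o+r*d)
print(RR(get_obs()['tcp_rot']))
E
```

```text
[[-8.73679552e-04 -9.93555405e-01  1.13344138e-01]
 [-9.99587944e-01  4.11966293e-03  2.84072372e-02]
 [-2.86911037e-02 -1.13272615e-01 -9.93149604e-01]]
[511.13277947  25.55079568  -3.29866506]
[510.72742436 543.15896627  19.79044927]
[852.87483434  25.32906763   4.87550596]
[[-1.72857421e-04  9.63828219e-01  2.66524173e-01]
 [ 1.17708814e-03  2.66524189e-01 -9.63827511e-01]
 [-9.99999292e-01  1.47117707e-04 -1.18058145e-03]]
```

View pics/top0.png

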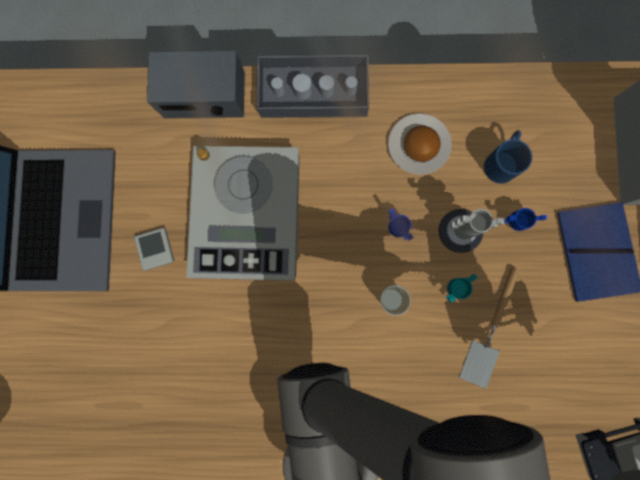

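View pics/scene0.png

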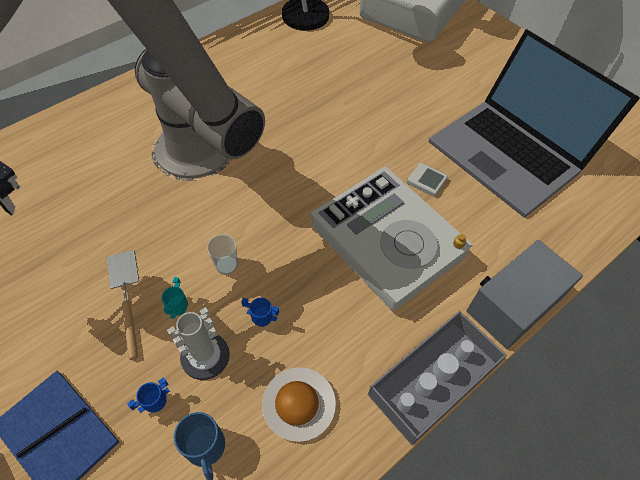

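View pics/wrist0.png

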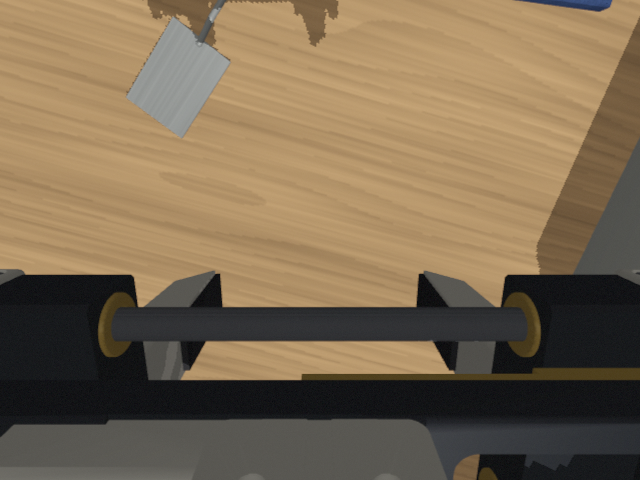

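The top view shows the stack at about (462,230), the balance at (243,212), and the keys at row v≈260: square u=208, round 230, cross 251, bar 273. The cup look-alikes are turquoise (460,288), blue (523,219) and dark blue (400,224). The white cup on the steel foot is the one meant. I'll enlarge it to check.

```bash
python3 - <<'E'
from h import *
t=load('top0')['frame'][:,:,::-1]; s=load('scene0')['frame'][:,:,::-1]
a=cv2.resize(t[190:260,420:520],(800,560),interpolation=cv2.INTER_CUBIC); cv2.imwrite('pics/a1.png',a)
a=cv2.resize(s[290:390,140:260],(720,600),interpolation=cv2.INTER_CUBIC); cv2.imwrite('pics/a2.png',a)
a=cv2.resize(t[240:285,180:305],(800,288),interpolation=cv2.INTER_CUBIC); cv2.imwrite('pics/a3.png',a)
E
```

```text
(no output)
```

View pics/a1.png

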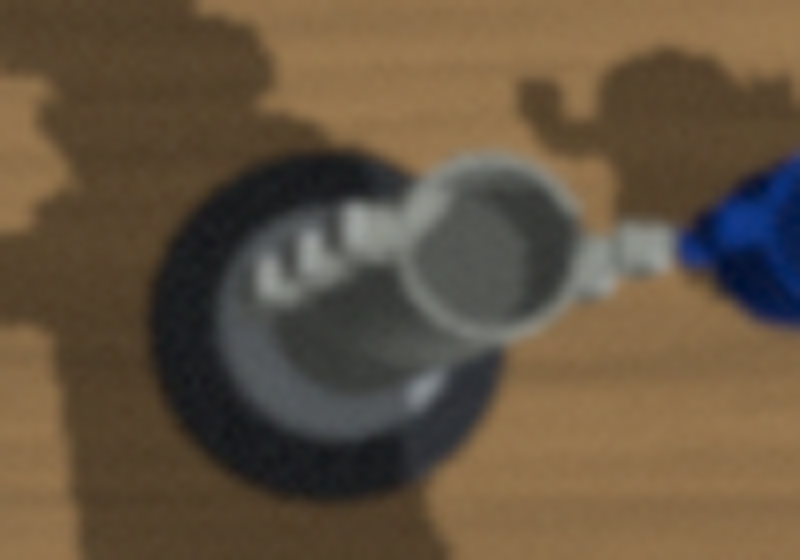

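View pics/a2.png

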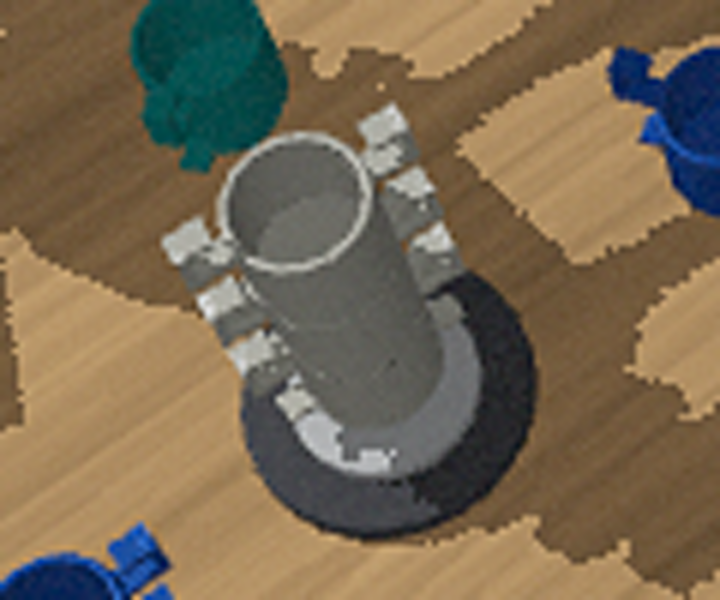

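View pics/a3.png

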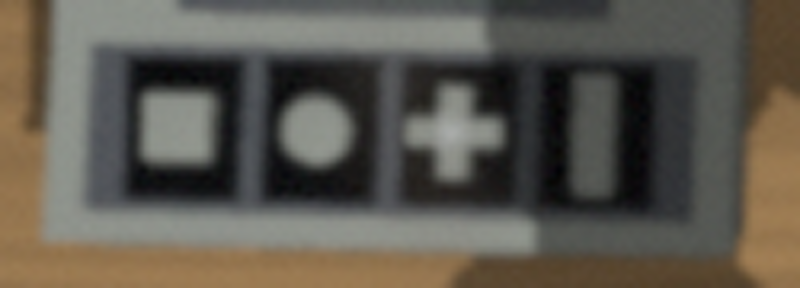

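Crops: the white cup is the top of the nested stack on the dark steel foot. In the top view its rim centre is at about (481.5,221) and its hook tops are at (466,218) and (500.6,221). In the scene view they are at (189.5,323), (204,310) and (171,330). Key order by u in the top view is square, round, cross, bar. Next I'll turn these into positions.

```bash
python3 - <<'E'
from h import *
t=load('top0'); s=load('scene0')
def tri(a,b):
    o1,d1=ray(t,*a);o2,d2=ray(s,*b); k=np.linalg.lstsq(np.c_[d1,-d2],o2-o1,rcond=None)[0]; p=o1+d1*k[0];q=o2+d2*k[1]; return (p+q)/2,np.linalg.norm(p-q)
print('rim',onz(t,481.5,220.9,174),onz(s,189.5,323.3,174),tri((481.5,220.9),(189.5,323.3)))
print('hookL(+y)',onz(t,466.3,218.5,188),onz(s,204.2,310.3,188),onz(s,170.8,330,188))
print('hookR',onz(t,500.6,221,188))
# keys & pan by mask
z=83
fr=t['frame']; g=cv2.cvtColor(fr,cv2.COLOR_RGB2HSV)
print('top keys')
roi=fr[240:285,180:305].max(2); 
for zz,cam,box in [(83,t,(246,276,190,290)),(83,s,(165,225,320,405))]:
    v=cam['frame'].max(2); m=np.zeros_like(v); a,b,c_,d=box; m[a:b,c_:d]=(v[a:b,c_:d]>95)*255
    n,l,st,ce=cv2.connectedComponentsWithStats(m)
    for i in range(1,n):
        if 60<st[i,4]<900: print(st[i],ce[i].round(1),onz(cam,*ce[i],zz).round(1))
a=s['frame'][160:280,300:480,::-1]; cv2.imwrite('pics/b1.png',cv2.resize(a,(800,533),interpolation=cv2.INTER_CUBIC))
a=t['frame'][140:285,180:310,::-1]; cv2.imwrite('pics/b2.png',cv2.resize(a,(538,600),interpolation=cv2.INTER_CUBIC))
E
```

```text
rim [ 529.79250658 -304.58881543  174.        ] [ 530.11486349 -305.60109484  174.        ] (array([ 529.78038261, -305.21812586,  172.93304521]), np.float64(0.7080296109815081))
hookL(+y) [ 532.73716206 -270.96227526  188.        ] [ 531.9818633  -271.65219941  188.        ] [ 527.10769279 -340.04059662  188.        ]
hookR [ 527.418722   -337.82447388  188.        ]
top keys
[190 246  74  30 514] [216.6 262.6] [453.1 249.5  83. ]
[243 253  15  15 121] [250.2 260.1] [458.4 175.4  83. ]
[202 254  11  11 113] [207.  259.3] [460.5 271.1  83. ]
[224 255  11  11  92] [228.9 259.9] [458.8 222.6  83. ]
[363 187   9  10  73] [366.9 191.4] [458.3 217.3  83. ]
```

View pics/b1.png

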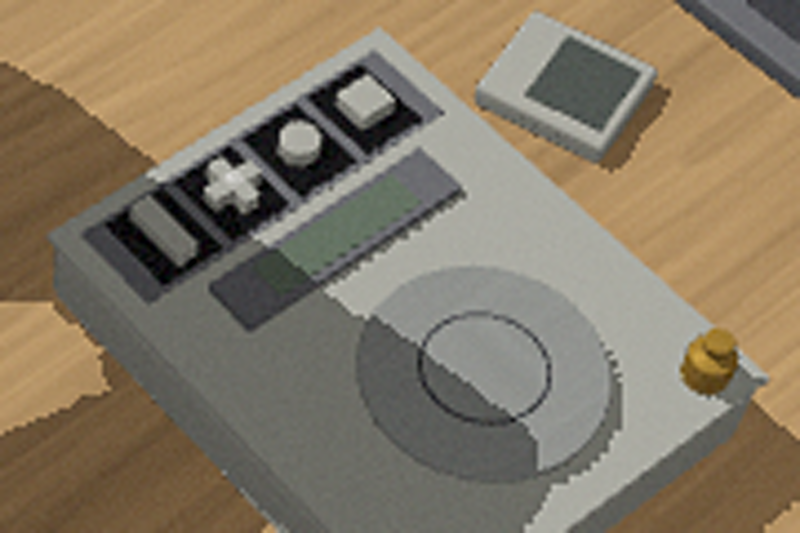

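View pics/b2.png

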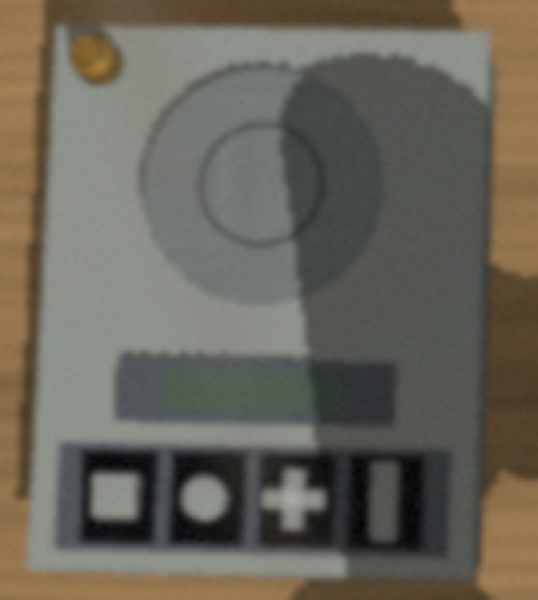

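```bash
cat >> h.py <<'E'
def rows(p,jaw,R=None):
    """shift cm / turn to get TCP to p, tool straight down, jaw axis (tool z) at angle jaw deg"""
    o=get_obs(); R=RR(o['tcp_rot']) ; d=R.T@(np.array(p)-o['tool_pos'])/10
    z=np.array([np.cos(np.radians(jaw)),np.sin(np.radians(jaw)),0]); x=np.array([0,0,-1.]); y=np.cross(z,x)
    w=Ro.from_matrix(R.T@np.c_[x,y,z]).as_rotvec()
    print('t',d.round(2),'w',w.round(3))
E
python3 -c "
from h import *
rows([529.8,-305.1,236],-4.3)"
python3 -m creep '[{"tx":-1,"ty":42.9,"tz":-9,"wx":-1.225,"gripper":-1},{"tx":-1,"ty":42.9,"tz":-9,"wx":-1.225,"gripper":-1},{"tx":-1,"ty":42.9,"tz":-9,"wx":-1.225,"gripper":-1},{"tx":-1,"ty":42.9,"tz":-9,"wx":-1.225,"gripper":-1},{"tx":-1,"ty":42.9,"tz":-9,"wx":-1.225,"gripper":-1},{"tx":-1,"ty":42.9,"tz":-9,"wx":-1.225,"gripper":-1},{"tx":-1,"ty":42.9,"tz":-9,"wx":-1.225,"gripper":-1},{"tx":-1,"ty":42.9,"tz":-9,"wx":-1.225,"gripper":-1}]'
python3 -c "
from h import *
rows([529.8,-305.1,236],-4.3); print(get_obs()['joint_positions'])"
```

```text
t [-0.96 42.92 -8.94] w [-1.226e+00 -1.000e-03 -1.000e-03]
t [-0.96 42.92 -8.94] w [-1.226e+00 -1.000e-03 -1.000e-03]
[-1.44698933e+00  3.42563673e-01  1.52478817e+00 -2.73593615e-05
  1.27543024e+00 -1.45970079e-01]validation failed for argument at $[0]...
```

```bash
python3 -m creep '[{"tx":0,"ty":0,"tz":0,"wx":0,"wy":0,"wz":0,"gripper":-1}]'; echo; python3 -m creep --help | head -30
```

```text
time: 0.23
tool_pos: [139.9, -505.8, 226.4]
tcp_rot: [2.984, 1.57, 1.683]
contact_force: [-0.1, -0.1, 1.3]
grip_width: 91.6
invalid input: not JSON, or not a number
```

All keys are needed in each row.

```bash
python3 -m creep '[{"tx":-1,"ty":42.9,"tz":-9,"wx":-1.225,"wy":0,"wz":0,"gripper":-1},{"tx":-1,"ty":42.9,"tz":-9,"wx":-1.225,"wy":0,"wz":0,"gripper":-1},{"tx":-1,"ty":42.9,"tz":-9,"wx":-1.225,"wy":0,"wz":0,"gripper":-1},{"tx":-1,"ty":42.9,"tz":-9,"wx":-1.225,"wy":0,"wz":0,"gripper":-1},{"tx":-1,"ty":42.9,"tz":-9,"wx":-1.225,"wy":0,"wz":0,"gripper":-1},{"tx":-1,"ty":42.9,"tz":-9,"wx":-1.225,"wy":0,"wz":0,"gripper":-1},{"tx":-1,"ty":42.9,"tz":-9,"wx":-1.225,"wy":0,"wz":0,"gripper":-1},{"tx":-1,"ty":42.9,"tz":-9,"wx":-1.225,"wy":0,"wz":0,"gripper":-1}]'
python3 -c "
from h import *
rows([529.8,-305.1,236],-4.3); print(get_obs()['joint_positions'])"
```

```text
time: 0.9
tool_pos: [437.7, -351.8, 234.4]
tcp_rot: [-1.782, 1.571, -2.077]
contact_force: [0.2, -1.4, -0.1]
grip_width: 91.7
t [-0.16  7.14  7.46] w [-0.22 -0.    0.  ]
[-8.13422238e-01  4.03672649e-01  1.40870409e+00 -1.16510235e-04
  1.32918007e+00 -5.18586559e-01]
```

```bash
python3 -m creep '[{"tx":0,"ty":7.1,"tz":7.5,"wx":-0.22,"wy":0,"wz":0,"gripper":-1},{"tx":0,"ty":7.1,"tz":7.5,"wx":-0.22,"wy":0,"wz":0,"gripper":-1},{"tx":0,"ty":7.1,"tz":7.5,"wx":-0.22,"wy":0,"wz":0,"gripper":-1},{"tx":0,"ty":7.1,"tz":7.5,"wx":-0.22,"wy":0,"wz":0,"gripper":-1},{"tx":0,"ty":7.1,"tz":7.5,"wx":-0.22,"wy":0,"wz":0,"gripper":-1}]'
python3 -c "
from h import *
rows([529.8,-305.1,236],-4.3); print(get_obs()['joint_positions']); c=snap('wrist','w1'); print(proj(c,[529.8,-305.1,174]),proj(c,[532.4,-271.3,188]),proj(c,[527.3,-338.9,188]))"
```

```text
time: 1.32
tool_pos: [529.2, -306.7, 233.6]
tcp_rot: [2.967, 1.57, 2.888]
contact_force: [-0.1, -0.3, -0.9]
grip_width: 91.9
t [-0.24  0.17  0.04] w [-0.004 -0.001 -0.   ]
[-6.50269035e-01  4.99972512e-01  1.25560034e+00 -4.71693834e-04
  1.38712617e+00 -5.71225094e-01]
(np.float64(318.1934748401863), np.float64(251.3861735410299)) (np.float64(317.88825913852384), np.float64(201.58377956959617)) (np.float64(318.4858976872336), np.float64(310.93323051576743))
```

View pics/w1.png

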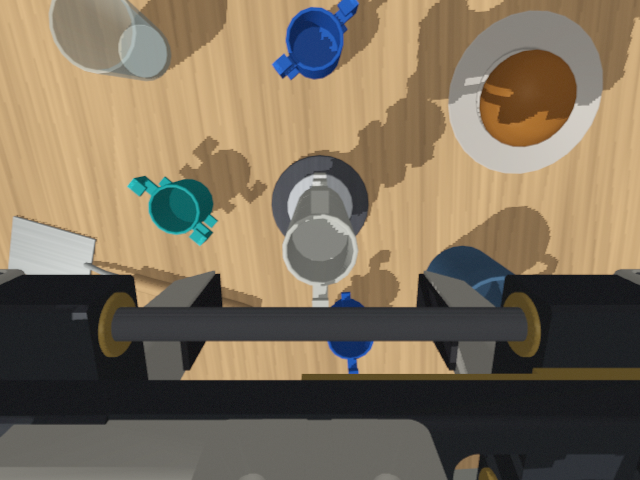

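The wrist view shows the white cup's rim centre at (320,250) against (318,251) predicted. The hooks run vertically in the picture, so the jaws straddle the bare sides. I'll descend now.

```bash
python3 -m creep '[{"tx":2,"ty":0.2,"tz":0.1,"wx":0,"wy":0,"wz":0,"gripper":-1},{"tx":4,"ty":0.2,"tz":0.1,"wx":0,"wy":0,"wz":0,"gripper":-1},{"tx":6,"ty":0.2,"tz":0.1,"wx":0,"wy":0,"wz":0,"gripper":-1},{"tx":7.5,"ty":0.2,"tz":0.1,"wx":0,"wy":0,"wz":0,"gripper":-1},{"tx":8.5,"ty":0.2,"tz":0.1,"wx":0,"wy":0,"wz":0,"gripper":-1},{"tx":8.7,"ty":0.2,"tz":0.1,"wx":0,"wy":0,"wz":0,"gripper":-1},{"tx":8.7,"ty":0.2,"tz":0.1,"wx":0,"wy":0,"wz":0,"gripper":-1}]'
python3 -c "
from h import *
rows([530.3,-304.8,147],-4.3); c=snap('wrist','w2'); print(proj(c,[530.3,-304.8,174]))"
```

```text
time: 1.95
tool_pos: [529.1, -306.3, 147.2]
tcp_rot: [2.841, 1.57, 2.759]
contact_force: [0.4, -0.5, 0.2]
grip_width: 92.0
t [0.02 0.16 0.11] w [-0.007 -0.001 -0.   ]
(np.float64(319.1109524003401), np.float64(316.81463678764266))
```

View pics/w2.png

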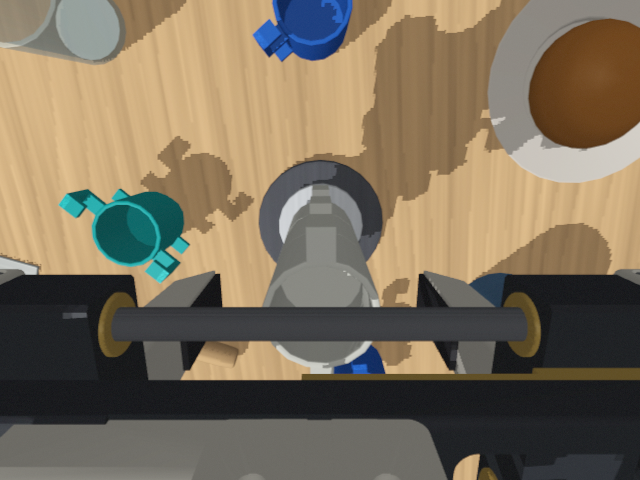

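```bash
python3 -m creep '[{"tx":0,"ty":0.15,"tz":0.1,"wx":0,"wy":0,"wz":0,"gripper":-1},{"tx":0,"ty":0.15,"tz":0.1,"wx":0,"wy":0,"wz":0,"gripper":-0.2},{"tx":0,"ty":0.15,"tz":0.1,"wx":0,"wy":0,"wz":0,"gripper":-0.2},{"tx":0,"ty":0.15,"tz":0.1,"wx":0,"wy":0,"wz":0,"gripper":-0.2},{"tx":0,"ty":0.15,"tz":0.1,"wx":0,"wy":0,"wz":0,"gripper":-0.2},{"tx":0,"ty":0.15,"tz":0.1,"wx":0,"wy":0,"wz":0,"gripper":-0.2},{"tx":0,"ty":0.15,"tz":0.1,"wx":0,"wy":0,"wz":0,"gripper":-0.2}]'
```

```text
time: 2.58
tool_pos: [531.1, -304.2, 147.4]
tcp_rot: [-1.089, 1.571, -1.17]
contact_force: [-0.1, 0.4, -0.1]
grip_width: 57.3
```

```bash
python3 -m creep '[{"tx":0,"ty":0,"tz":0,"wx":0,"wy":0,"wz":0,"gripper":0},{"tx":0,"ty":0,"tz":0,"wx":0,"wy":0,"wz":0,"gripper":0.1},{"tx":0,"ty":0,"tz":0,"wx":0,"wy":0,"wz":0,"gripper":0.3},{"tx":0,"ty":0,"tz":0,"wx":0,"wy":0,"wz":0,"gripper":0.3},{"tx":0,"ty":0,"tz":0,"wx":0,"wy":0,"wz":0,"gripper":0.3},{"tx":0,"ty":0,"tz":0,"wx":0,"wy":0,"wz":0,"gripper":0.3}]'; python3 -c "
from h import *
o=get_obs();print(o['moment'],o['contact_force'],o['joint_positions'])"
```

```text
time: 3.08
tool_pos: [531.0, -304.2, 147.3]
tcp_rot: [3.032, 1.571, 2.951]
contact_force: [-1.1, -0.4, -0.0]
grip_width: 46.7
[ 0.03173405  0.00145852 -0.00677792] [-1.08030066 -0.37584293 -0.02881641] [-6.45437860e-01  5.67585693e-01  1.38433682e+00 -6.78820638e-05
  1.18979888e+00 -5.64398174e-01]
```

The gripper holds at 46.7 mm (body 48). Next comes a lift of under 1 mm, then a 42° twist about the axis.

```bash
python3 -m creep '[{"tx":-0.08,"ty":0,"tz":0,"wx":0,"wy":0,"wz":0,"gripper":0.5},{"tx":-0.08,"ty":0,"tz":0,"wx":-0.05,"wy":0,"wz":0,"gripper":0.5},{"tx":-0.08,"ty":0,"tz":0,"wx":-0.11,"wy":0,"wz":0,"gripper":0.5},{"tx":-0.08,"ty":0,"tz":0,"wx":-0.17,"wy":0,"wz":0,"gripper":0.5},{"tx":-0.08,"ty":0,"tz":0,"wx":-0.23,"wy":0,"wz":0,"gripper":0.5},{"tx":-0.08,"ty":0,"tz":0,"wx":-0.27,"wy":0,"wz":0,"gripper":0.5},{"tx":-0.08,"ty":0,"tz":0,"wx":-0.27,"wy":0,"wz":0,"gripper":0.5}]'; python3 -c "
from h import *
o=get_obs();print(o['moment'],o['contact_force'],o['grip_width'])"
```

```text
time: 3.67
tool_pos: [531.0, -304.2, 148.0]
tcp_rot: [2.546, 1.571, 2.736]
contact_force: [-0.1, -0.4, -1.1]
grip_width: 46.5
[ 0.02803267 -0.06807266 -0.03920405] [-0.09973884 -0.38730502 -1.13799211] 46.54518141411604
```

```bash
python3 -m creep '[{"tx":0,"ty":0,"tz":0,"wx":-0.06,"wy":0,"wz":0,"gripper":0.5},{"tx":0,"ty":0,"tz":0,"wx":-0.13,"wy":0,"wz":0,"gripper":0.5},{"tx":0,"ty":0,"tz":0,"wx":-0.2,"wy":0,"wz":0,"gripper":0.5},{"tx":0,"ty":0,"tz":0,"wx":-0.28,"wy":0,"wz":0,"gripper":0.5},{"tx":0,"ty":0,"tz":0,"wx":-0.36,"wy":0,"wz":0,"gripper":0.5},{"tx":0,"ty":0,"tz":0,"wx":-0.43,"wy":0,"wz":0,"gripper":0.5},{"tx":0,"ty":0,"tz":0,"wx":-0.47,"wy":0,"wz":0,"gripper":0.5},{"tx":0,"ty":0,"tz":0,"wx":-0.47,"wy":0,"wz":0,"gripper":0.5}]'; python3 -c "
from h import *
o=get_obs();print(o['moment'],o['contact_force'],o['grip_width'],o['joint_positions']); snap('scene','s2');c=snap('wrist','w3')
s=load('s2')['frame'][:,:,::-1];cv2.imwrite('pics/s2c.png',cv2.resize(s[250:390,110:290],(771,600),interpolation=cv2.INTER_CUBIC))"
```

```text
time: 4.33
tool_pos: [531.0, -304.2, 148.0]
tcp_rot: [2.584, 1.571, -3.04]
contact_force: [0.8, -0.9, -0.8]
grip_width: 46.6
[ 0.01947866 -0.19939783 -0.03140896] [ 0.83525326 -0.88897115 -0.77963375] 46.623976318391904 [-6.45434553e-01  5.66880281e-01  1.38335230e+00 -5.52898195e-05
  1.19141556e+00 -1.30448115e+00]
```

View pics/s2c.png

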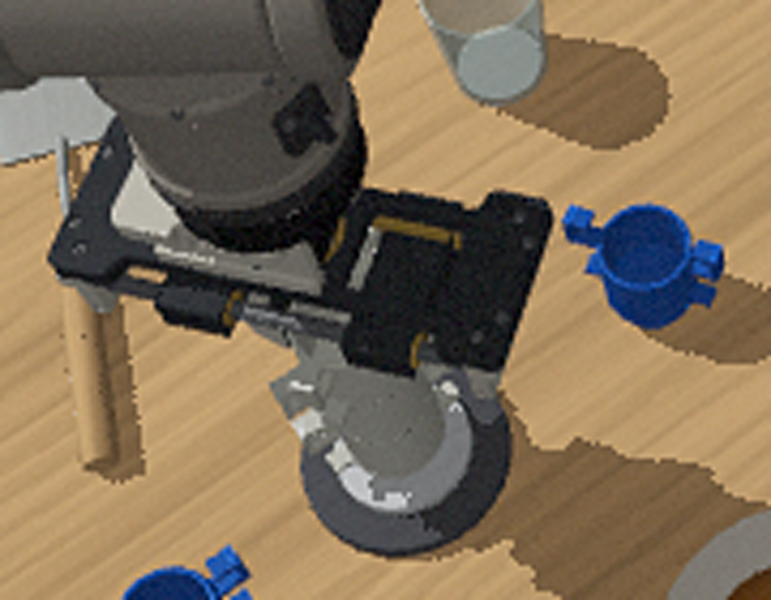

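View pics/w3.png

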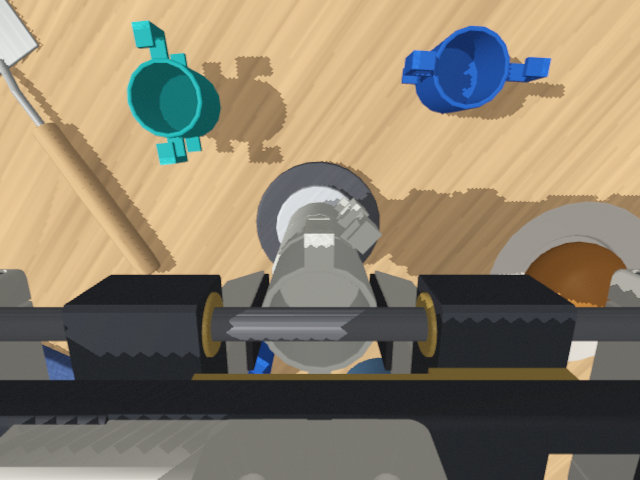

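The wrist view shows the top cup's hook at (320,240) still in line with the gripper, and the lower cup's hooks now off to the side at (355,225). The cup has turned with the jaws, so I'll lift gently.

```bash
python3 -m creep '[{"tx":-0.2,"ty":0,"tz":0,"wx":0,"wy":0,"wz":0,"gripper":0.5},{"tx":-0.5,"ty":0,"tz":0,"wx":0,"wy":0,"wz":0,"gripper":0.5},{"tx":-0.9,"ty":0,"tz":0,"wx":0,"wy":0,"wz":0,"gripper":0.5},{"tx":-1.2,"ty":0,"tz":0,"wx":0,"wy":0,"wz":0,"gripper":0.5},{"tx":-1.2,"ty":0,"tz":0,"wx":0,"wy":0,"wz":0,"gripper":0.5}]'; python3 -c "
from h import *
o=get_obs();print(o['moment'],o['contact_force'],o['grip_width'])"
```

```text
time: 4.85
tool_pos: [531.5, -304.6, 161.3]
tcp_rot: [-1.337, 1.569, -0.679]
contact_force: [1.2, -0.7, -1.7]
grip_width: 46.4
[ 0.00556815 -0.18627746  0.00879868] [ 1.22530542 -0.65563687 -1.69378253] 46.43913200924283
```

```bash
python3 -m creep '[{"tx":-1,"ty":0,"tz":0,"wx":0,"wy":0,"wz":0,"gripper":0.5},{"tx":-2.5,"ty":0,"tz":0,"wx":0,"wy":0,"wz":0,"gripper":0.5},{"tx":-4.5,"ty":0,"tz":0,"wx":0,"wy":0,"wz":0,"gripper":0.5},{"tx":-6.5,"ty":0,"tz":0,"wx":0,"wy":0,"wz":0,"gripper":0.5},{"tx":-8,"ty":0,"tz":0,"wx":0,"wy":0,"wz":0,"gripper":0.5},{"tx":-9,"ty":0,"tz":0,"wx":0,"wy":0,"wz":0,"gripper":0.5},{"tx":-9,"ty":0,"tz":0,"wx":0,"wy":0,"wz":0,"gripper":0.5}]'; python3 - <<'E'
from h import *
t=load('top0'); s=load('scene0')
print('pan',onz(t,243.3,184.5,82),onz(s,409.1,242.6,82))
for n,u,v in [('sq',207.8,260.1),('rd',229.5,260.3),('bar',272.8,261.3)]: print(n,onz(t,u,v,83).round(1))
# scene key tops by b1 crop
for n,u,v in [('sq',367,93),('rd',300,138),('cr',233,183),('bar',165,227)]: print(n,onz(s,u/4.444+300,v/4.444+160,83).round(1))
# edges in scene: balance top corners
c=snap('scene','s3'); a=c['frame'][:,:,::-1]
rows([629,197,250],38)
cv2.imwrite('pics/s3c.png',cv2.resize(a[200:390,100:300],(600,570),interpolation=cv2.INTER_CUBIC))
E
```

```text
time: 5.43
tool_pos: [531.8, -304.8, 253.1]
tcp_rot: [-1.308, 1.566, -0.649]
contact_force: [0.2, -0.3, -0.7]
grip_width: 46.6
pan [627.69898726 193.94597272  82.        ] [627.18749165 192.96344099  82.        ]
sq [458.6 269.2  83. ]
rd [458.1 221.2  83. ]
bar [455.6 125.7  83. ]
sq [458.4 269.3  83. ]
rd [458.5 219.3  83. ]
cr [458.6 170.5  83. ]
bar [457.9 123.1  83. ]
t [ 0.07 33.67 38.43] w [-0.004  0.001  0.002]
```

View pics/s3c.png

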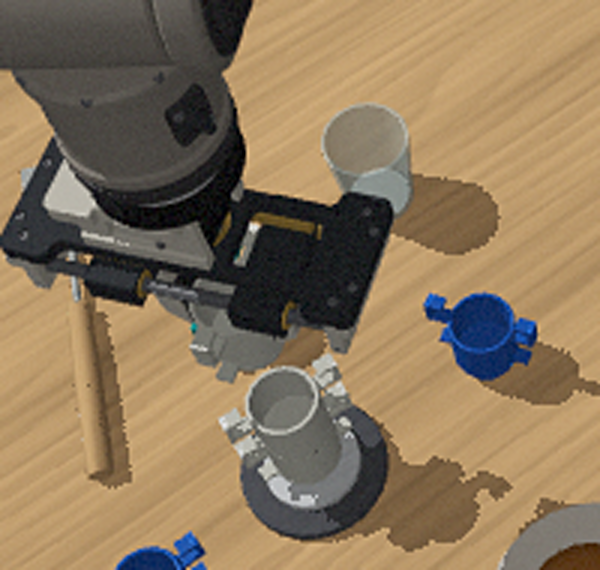

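The scene crop shows the cup free in the gripper and the stack standing as before. Pan centre is about (627.5,193.5) in both views. It lies 170 mm behind the keys, as it should. I'll carry the cup over.

```bash
python3 -m creep '[{"tx":0,"ty":1,"tz":1.1,"wx":0,"wy":0,"wz":0,"gripper":0.5},{"tx":0,"ty":2.7,"tz":3.1,"wx":0,"wy":0,"wz":0,"gripper":0.5},{"tx":0,"ty":4.7,"tz":5.4,"wx":0,"wy":0,"wz":0,"gripper":0.5},{"tx":0,"ty":6.7,"tz":7.6,"wx":0,"wy":0,"wz":0,"gripper":0.5},{"tx":0,"ty":8.7,"tz":9.9,"wx":0,"wy":0,"wz":0,"gripper":0.5},{"tx":0,"ty":10.7,"tz":12.2,"wx":0,"wy":0,"wz":0,"gripper":0.5},{"tx":0,"ty":12.7,"tz":14.5,"wx":0,"wy":0,"wz":0,"gripper":0.5},{"tx":0,"ty":14.7,"tz":16.8,"wx":0,"wy":0,"wz":0,"gripper":0.5}]'
python3 -m creep '[{"tx":0,"ty":2,"tz":2.3,"wx":0,"wy":0,"wz":0,"gripper":0.5},{"tx":0,"ty":4,"tz":4.6,"wx":0,"wy":0,"wz":0,"gripper":0.5},{"tx":0,"ty":6,"tz":6.8,"wx":0,"wy":0,"wz":0,"gripper":0.5},{"tx":0,"ty":8,"tz":9.1,"wx":0,"wy":0,"wz":0,"gripper":0.5},{"tx":0,"ty":10,"tz":11.4,"wx":0,"wy":0,"wz":0,"gripper":0.5},{"tx":0,"ty":11.5,"tz":13.1,"wx":0,"wy":0,"wz":0,"gripper":0.5},{"tx":0,"ty":12.5,"tz":14.3,"wx":0,"wy":0,"wz":0,"gripper":0.5},{"tx":0,"ty":12.5,"tz":14.3,"wx":0,"wy":0,"wz":0,"gripper":0.5}]'
python3 -c "
from h import *
rows([627.5,193.5,250],38);print(get_obs()['joint_positions'])"
```

```text
time: 6.15
tool_pos: [573.1, -82.6, 248.7]
tcp_rot: [2.125, 1.568, 2.784]
contact_force: [-0.2, 0.5, -0.9]
grip_width: 46.5
time: 6.82
tool_pos: [609.8, 104.8, 248.7]
tcp_rot: [2.107, 1.568, 2.77]
contact_force: [-0.7, -1.3, -1.2]
grip_width: 46.6
t [-0.13  5.9   6.85] w [-0.001 -0.001 -0.002]
[ 4.59354059e-02  5.05778170e-01  1.20491764e+00  1.01333497e-03
  1.43315984e+00 -6.16808525e-01]
```

```bash
python3 -m creep '[{"tx":0,"ty":1,"tz":1.2,"wx":0,"wy":0,"wz":0,"gripper":0.5},{"tx":0,"ty":2.8,"tz":3.2,"wx":0,"wy":0,"wz":0,"gripper":0.5},{"tx":0,"ty":4.6,"tz":5.4,"wx":0,"wy":0,"wz":0,"gripper":0.5},{"tx":0,"ty":5.6,"tz":6.5,"wx":0,"wy":0,"wz":0,"gripper":0.5},{"tx":0,"ty":5.9,"tz":6.85,"wx":0,"wy":0,"wz":0,"gripper":0.5},{"tx":0,"ty":5.9,"tz":6.85,"wx":0,"wy":0,"wz":0,"gripper":0.5},{"tx":0,"ty":5.9,"tz":6.85,"wx":0,"wy":0,"wz":0,"gripper":0.5}]'
python3 -c "
from h import *
rows([627.5,193.5,160],38); c=snap('wrist','w4'); print('pan',proj(c,[627.5,193.5,82]));s=snap('scene','s4')
cv2.imwrite('pics/s4c.png',cv2.resize(s['frame'][120:320,280:500,::-1],(660,600),interpolation=cv2.INTER_CUBIC))
for p in [(458.5,269.3),(458,220.5),(456.5,125)]: print(proj(c,[*p,83]))"
```

```text
time: 7.4
tool_pos: [628.2, 188.8, 249.8]
tcp_rot: [-2.823, 1.57, -2.164]
contact_force: [0.6, 0.4, -1.9]
grip_width: 46.2
t [8.98 0.42 0.24] w [-0.005 -0.001  0.   ]
pan (np.float64(320.7533924119526), np.float64(212.21893186871947))
(np.float64(210.71444550750667), np.float64(9.986382473555523))
(np.float64(177.51538334971767), np.float64(62.69385056125023))
(np.float64(118.09164733540692), np.float64(155.83077261044085))
```

View pics/w4.png

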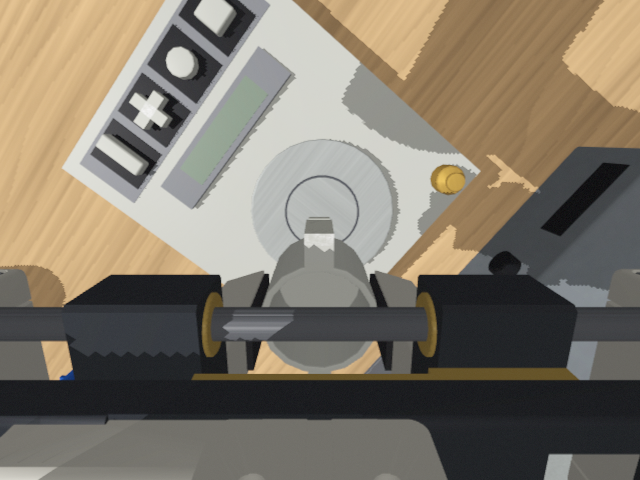

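View pics/s4c.png

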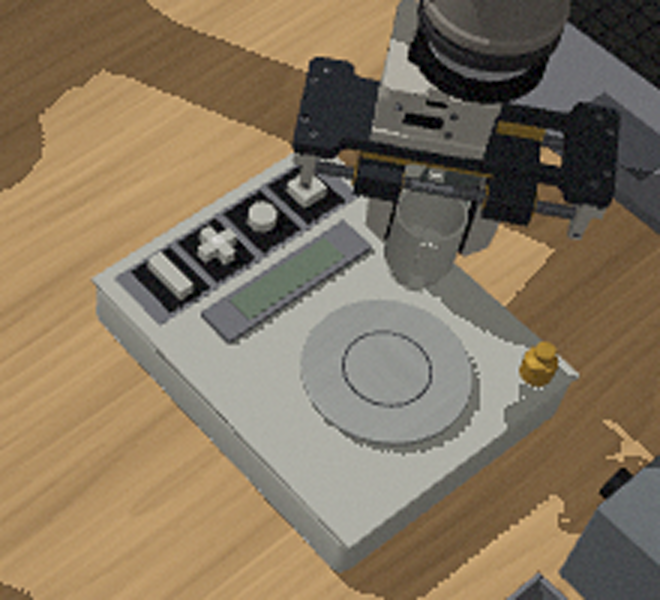

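```bash
python3 - <<'E'
from h import *
c=load('w4'); cv2.imwrite('pics/w4c.png',cv2.resize(c['frame'][0:240,60:400,::-1],(800,565),interpolation=cv2.INTER_CUBIC))
g=cv2.cvtColor(c['frame'],cv2.COLOR_RGB2GRAY); 
m=np.zeros_like(g); m[:190,:]=(g[:190]>150)*255
n,l,st,ce=cv2.connectedComponentsWithStats(m)
for i in range(1,n):
    if 200<st[i,4]<3000: print(st[i],ce[i].round(1),onz(c,*ce[i],83).round(1))
rows([627.5,193.5,160],38)
print(onz(c,322,212,82))
E
```

```text
[194   0  39  33 823] [212.9  13. ] [461.1 268.6  83. ]
[166  47  28  31 663] [179.5  61.7] [458.9 222.1  83. ]
[486 155  52  35 561] [507.9 174.7] [737.7 321.5  83. ]
[436 167  24  23 235] [444.2 177.2] [694.6 285.5  83. ]
[447 174  18  16 227] [455.3 181.6] [705.1 288.7  83. ]
[296 178  53  12 463] [321.8 184.5] [612.7 214.1  83. ]
t [9.02 0.47 0.25] w [-0.006 -0.001  0.   ]
[628.27514145 194.3557201   82.        ]
```

View pics/w4c.png

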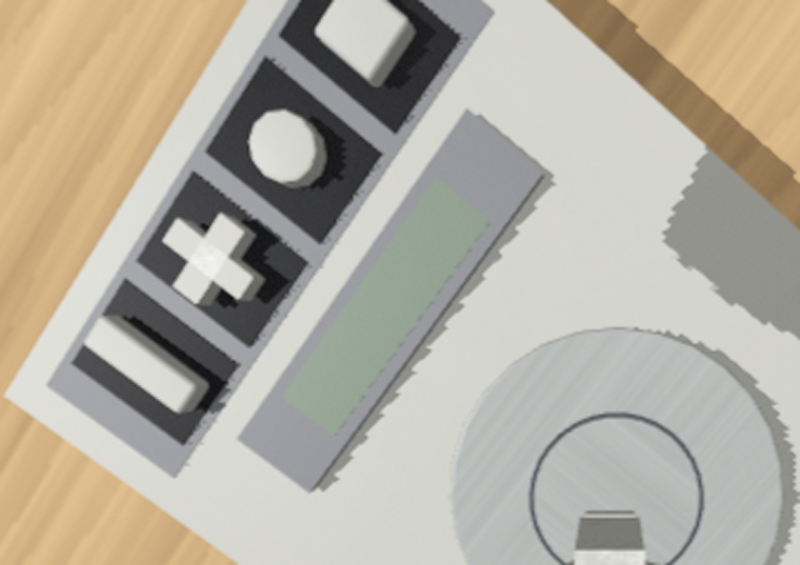

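The wrist view has the ring centre at (322,212), which is (628,194), in agreement with the other views. The keys come out as round ≈(458.5,221.5), square ≈(459.5,269.3) and bar ≈(456.5,125.5). I'll lower the cup.

```bash
python3 -m creep '[{"tx":0.8,"ty":0.45,"tz":0.25,"wx":0,"wy":0,"wz":0,"gripper":0.5},{"tx":2.5,"ty":0.45,"tz":0.25,"wx":0,"wy":0,"wz":0,"gripper":0.5},{"tx":5,"ty":0.45,"tz":0.25,"wx":0,"wy":0,"wz":0,"gripper":0.5},{"tx":7.5,"ty":0.45,"tz":0.25,"wx":0,"wy":0,"wz":0,"gripper":0.5},{"tx":9.8,"ty":0.45,"tz":0.25,"wx":0,"wy":0,"wz":0,"gripper":0.5},{"tx":11.5,"ty":0.45,"tz":0.25,"wx":0,"wy":0,"wz":0,"gripper":0.5},{"tx":12.3,"ty":0.45,"tz":0.25,"wx":0,"wy":0,"wz":0,"gripper":0.5},{"tx":12.3,"ty":0.45,"tz":0.25,"wx":0,"wy":0,"wz":0,"gripper":0.5}]'
python3 -m creep '[{"tx":0.1,"ty":0,"tz":0,"wx":0,"wy":0,"wz":0,"gripper":0.5},{"tx":0.1,"ty":0,"tz":0,"wx":0,"wy":0,"wz":0,"gripper":0.5},{"tx":0.1,"ty":0,"tz":0,"wx":0,"wy":0,"wz":0,"gripper":0.5}]'
python3 -c "
from h import *
o=get_obs();print(o['moment'],o['contact_force']); rows([628,194,117.3],38); c=snap('wrist','w5'); s=snap('scene','s5')
cv2.imwrite('pics/s5c.png',cv2.resize(s['frame'][140:320,310:490,::-1],(600,600),interpolation=cv2.INTER_CUBIC))"
```

```text
time: 8.17
tool_pos: [626.3, 194.2, 124.6]
tcp_rot: [2.696, 1.566, -2.928]
contact_force: [-0.6, -0.4, -1.7]
grip_width: 46.5
time: 8.42
tool_pos: [628.4, 195.0, 127.6]
tcp_rot: [-0.505, 1.568, 0.154]
contact_force: [-0.0, 0.4, -0.2]
grip_width: 46.7
[ 0.05330753 -0.10497652  0.00508933] [-0.03070766  0.44111387 -0.19597413]
t [ 1.03 -0.06 -0.09] w [-0.004  0.002  0.001]
```

View pics/s5c.png

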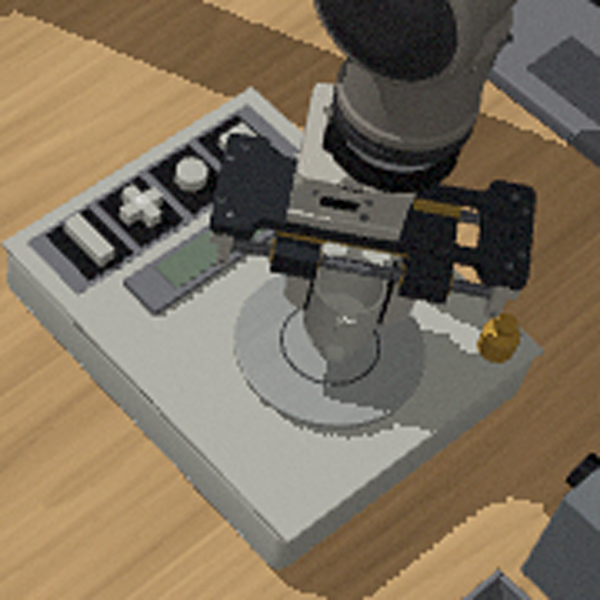

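View pics/w5.png

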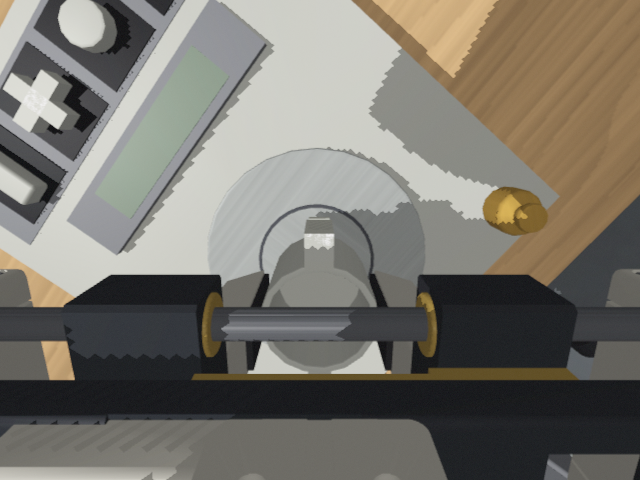

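```bash
python3 -m creep '[{"tx":0,"ty":0,"tz":0,"wx":0,"wy":0,"wz":0,"gripper":0.5},{"tx":0,"ty":0,"tz":0,"wx":0,"wy":0,"wz":0,"gripper":0.5},{"tx":0,"ty":0,"tz":0,"wx":0,"wy":0,"wz":0,"gripper":0.5}]'
python3 - <<'E'
from h import *
c=snap('wrist','w6'); g=cv2.cvtColor(c['frame'],cv2.COLOR_RGB2GRAY).astype(float)
# dark ring pixels: darker than local median, in region v 195..275
bl=cv2.medianBlur(g.astype(np.uint8),15).astype(float)
m=(bl-g>30); vv,uu=np.nonzero(m); k=(vv>195)&(vv<275)&(uu>240)&(uu<390)
P=np.array([onz(c,u,v,82)[:2] for u,v in zip(uu[k],vv[k])])
# pick near ring
r=np.hypot(*(P-[628,194]).T); P=P[(r>29)&(r<39)]
A=np.c_[2*P,np.ones(len(P))]; s=np.linalg.lstsq(A,(P**2).sum(1),rcond=None)[0]; print(len(P),s[:2],np.sqrt(s[2]+s[:2]@s[:2]))
# rim of cup at z=~125+27
o=get_obs(); print(o['tool_pos'],np.array(c['xyz']))
rows([s[0],s[1],117.3],38)
E
```

```text
time: 8.77
tool_pos: [627.7, 194.9, 126.3]
tcp_rot: [-0.763, 1.57, -0.104]
contact_force: [0.5, -0.2, -0.7]
grip_width: 46.7
639 [628.02698217 194.29377017] 32.84809922649759
[627.62222408 194.93985448 126.2091736 ] [586.02366068 250.37137582 284.13383655]
t [ 0.89 -0.08 -0.01] w [-0.004  0.     0.   ]
```

```bash
python3 -m creep '[{"tx":0.2,"ty":-0.05,"tz":-0.05,"wx":0,"wy":0,"wz":0,"gripper":0.5},{"tx":0.4,"ty":-0.05,"tz":-0.05,"wx":0,"wy":0,"wz":0,"gripper":0.5},{"tx":0.55,"ty":-0.05,"tz":-0.05,"wx":0,"wy":0,"wz":0,"gripper":0.5},{"tx":0.65,"ty":-0.05,"tz":-0.05,"wx":0,"wy":0,"wz":0,"gripper":0.5},{"tx":0.7,"ty":-0.05,"tz":-0.05,"wx":0,"wy":0,"wz":0,"gripper":0.5},{"tx":0.7,"ty":-0.05,"tz":-0.05,"wx":0,"wy":0,"wz":0,"gripper":0.5},{"tx":0.7,"ty":-0.05,"tz":-0.05,"wx":0,"wy":0,"wz":0,"gripper":0.5}]'
python3 -m creep '[{"tx":0.05,"ty":0,"tz":0,"wx":0,"wy":0,"wz":0,"gripper":0.5},{"tx":0.1,"ty":0,"tz":0,"wx":0,"wy":0,"wz":0,"gripper":0.5},{"tx":0.1,"ty":0,"tz":0,"wx":0,"wy":0,"wz":0,"gripper":0.5}]'
```

```text
time: 9.4
tool_pos: [627.5, 194.2, 119.0]
tcp_rot: [-2.426, 1.571, -1.767]
contact_force: [0.1, -0.0, -1.1]
grip_width: 46.4
time: 9.65
tool_pos: [627.5, 194.2, 118.0]
tcp_rot: [-3.03, 1.571, -2.371]
contact_force: [0.6, -0.3, -0.4]
grip_width: 46.6
```

```bash
python3 -m creep '[{"tx":0.03,"ty":0,"tz":0,"wx":0,"wy":0,"wz":0,"gripper":0.5},{"tx":0.06,"ty":0,"tz":0,"wx":0,"wy":0,"wz":0,"gripper":0.5},{"tx":0.06,"ty":0,"tz":0,"wx":0,"wy":0,"wz":0,"gripper":0.5}]'
python3 -m creep '[{"tx":0.03,"ty":0,"tz":0,"wx":0,"wy":0,"wz":0,"gripper":0.5},{"tx":0.03,"ty":0,"tz":0,"wx":0,"wy":0,"wz":0,"gripper":0.5},{"tx":0.03,"ty":0,"tz":0,"wx":0,"wy":0,"wz":0,"gripper":0.5}]'
```

```text
time: 9.9
tool_pos: [627.5, 194.2, 117.4]
tcp_rot: [-2.329, 1.571, -1.67]
contact_force: [-0.0, -0.2, -1.0]
grip_width: 46.9
time: 10.15
tool_pos: [627.5, 194.2, 117.3]
tcp_rot: [-1.129, 1.571, -0.47]
contact_force: [0.9, -0.5, -0.9]
grip_width: 46.7
```

```bash
for i in 1; do python3 -m creep '[{"tx":0.03,"ty":0,"tz":0,"wx":0,"wy":0,"wz":0,"gripper":0.5},{"tx":0.03,"ty":0,"tz":0,"wx":0,"wy":0,"wz":0,"gripper":0.5}]'; done
python3 -m creep '[{"tx":0.03,"ty":0,"tz":0,"wx":0,"wy":0,"wz":0,"gripper":0.5},{"tx":0.03,"ty":0,"tz":0,"wx":0,"wy":0,"wz":0,"gripper":0.5}]'; python3 -m creep '[{"tx":0.03,"ty":0,"tz":0,"wx":0,"wy":0,"wz":0,"gripper":0.5},{"tx":0.03,"ty":0,"tz":0,"wx":0,"wy":0,"wz":0,"gripper":0.5}]'
```

```text
time: 10.32
tool_pos: [627.6, 194.2, 117.3]
tcp_rot: [-0.882, 1.57, -0.222]
contact_force: [-0.5, -0.4, 3.2]
grip_width: 46.8
time: 10.48
tool_pos: [627.6, 194.2, 117.3]
tcp_rot: [-0.794, 1.57, -0.135]
contact_force: [-2.2, -0.7, 4.9]
grip_width: 46.6
time: 10.65
tool_pos: [627.5, 194.2, 117.3]
tcp_rot: [-0.757, 1.57, -0.097]
contact_force: [-3.1, -0.6, 6.7]
grip_width: 46.7
```

Contact is firm at TCP z=117.3. I'll ease off and let go.

```bash
python3 -m creep '[{"tx":-0.03,"ty":0,"tz":0,"wx":0,"wy":0,"wz":0,"gripper":0.5},{"tx":-0.06,"ty":0,"tz":0,"wx":0,"wy":0,"wz":0,"gripper":0.5},{"tx":-0.06,"ty":0,"tz":0,"wx":0,"wy":0,"wz":0,"gripper":0.5}]'
python3 -m creep '[{"tx":0,"ty":0,"tz":0,"wx":0,"wy":0,"wz":0,"gripper":-0.1},{"tx":0,"ty":0,"tz":0,"wx":0,"wy":0,"wz":0,"gripper":-0.2},{"tx":0,"ty":0,"tz":0,"wx":0,"wy":0,"wz":0,"gripper":-0.4},{"tx":0,"ty":0,"tz":0,"wx":0,"wy":0,"wz":0,"gripper":-0.6},{"tx":0,"ty":0,"tz":0,"wx":0,"wy":0,"wz":0,"gripper":-0.6},{"tx":0,"ty":0,"tz":0,"wx":0,"wy":0,"wz":0,"gripper":-0.6}]'
```

```text
time: 10.9
tool_pos: [627.6, 194.2, 117.3]
tcp_rot: [-0.906, 1.57, -0.247]
contact_force: [-1.8, -1.3, 6.1]
grip_width: 46.2
time: 11.4
tool_pos: [627.5, 194.2, 116.7]
tcp_rot: [3.017, 1.571, -2.607]
contact_force: [-0.1, 0.2, 0.5]
grip_width: 72.5
```

Released at 72.5 mm opening. I'll rise straight up and look.

```bash
python3 -m creep '[{"tx":-0.5,"ty":0,"tz":0,"wx":0,"wy":0,"wz":0,"gripper":-0.6},{"tx":-1.5,"ty":0,"tz":0,"wx":0,"wy":0,"wz":0,"gripper":-0.6},{"tx":-3.5,"ty":0,"tz":0,"wx":0,"wy":0,"wz":0,"gripper":-0.6},{"tx":-6.5,"ty":0,"tz":0,"wx":0,"wy":0,"wz":0,"gripper":-0.6},{"tx":-9.5,"ty":0,"tz":0,"wx":0,"wy":0,"wz":0,"gripper":-0.6},{"tx":-12,"ty":0,"tz":0,"wx":0,"wy":0,"wz":0,"gripper":-0.6},{"tx":-13,"ty":0,"tz":0,"wx":0,"wy":0,"wz":0,"gripper":-0.6},{"tx":-13,"ty":0,"tz":0,"wx":0,"wy":0,"wz":0,"gripper":-0.6}]'
python3 -c "
from h import *
c=snap('wrist','w7'); s=snap('scene','s7')
cv2.imwrite('pics/s7c.png',cv2.resize(s['frame'][140:320,310:490,::-1],(600,600),interpolation=cv2.INTER_CUBIC)); rows([458.5,221.5,200],-91)"
```

```text
time: 12.07
tool_pos: [628.7, 194.5, 250.7]
tcp_rot: [-0.491, 1.564, 0.168]
contact_force: [0.2, 0.5, 0.2]
grip_width: 73.4
t [  4.62  12.49 -11.65] w [ 2.247e+00 -1.000e-03  1.000e-03]
```

View pics/s7c.png

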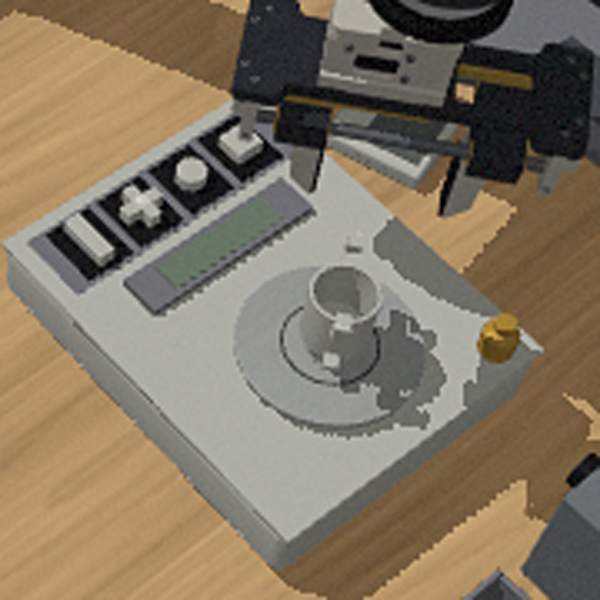

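View pics/w7.png

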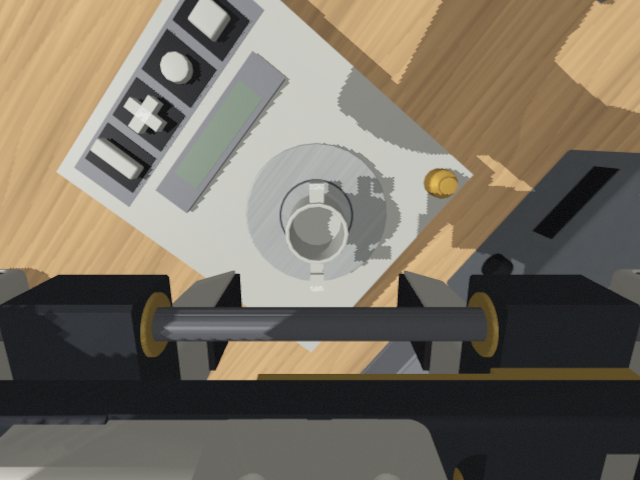

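```bash
python3 - <<'E'
from h import *
c=load('w7'); s=load('s7')
print('rim wrist',onz(c,317,233,144),'rim scene',onz(s,345/3.333+310,293/3.333+140,144))
print('ring w',proj(c,[628,194.2,82]))
for n,u,v in [('sq',210,20),('rd',176,66),('bar',115,157)]: print(n,onz(c,u,v,83).round(1))
for a in (-91.2,88.8,-1.2): rows([458.5,221.5,200],a)
print(get_obs()['joint_positions'])
E
```

```text
rim wrist [628.59743587 194.65866875 144.        ] rim scene [628.38588262 190.80292212 144.        ]
ring w (np.float64(316.1617940252106), np.float64(215.79028846350764))
sq [463.6 269.   83. ]
rd [460.1 223.6  83. ]
bar [456.7 128.6  83. ]
t [  4.62  12.49 -11.65] w [ 2.251e+00 -1.000e-03  1.000e-03]
t [  4.62  12.49 -11.65] w [-0.891 -0.001 -0.001]
t [  4.62  12.49 -11.65] w [ 0.68  -0.001 -0.   ]
[ 1.83616284e-01  5.82942156e-01  1.08028053e+00 -1.06113983e-04
  1.47934309e+00 -4.75382181e-01]
```

The cup is upright with its rim centre at ≈(628.5,193–194.7), against the pan at (628,194.2). Wrist view: cup rim (317,233) inside the ring. Now the keys, with the jaws shut and the jaw axis along the balance's x.

```bash
python3 -m creep '[{"tx":0,"ty":2,"tz":-1.9,"wx":0.1,"wy":0,"wz":0,"gripper":1},{"tx":0,"ty":4.5,"tz":-4.2,"wx":0.2,"wy":0,"wz":0,"gripper":1},{"tx":0,"ty":7,"tz":-6.5,"wx":0.32,"wy":0,"wz":0,"gripper":1},{"tx":0,"ty":9.5,"tz":-8.9,"wx":0.44,"wy":0,"wz":0,"gripper":1},{"tx":0,"ty":11.5,"tz":-10.7,"wx":0.55,"wy":0,"wz":0,"gripper":1},{"tx":0,"ty":12.5,"tz":-11.65,"wx":0.65,"wy":0,"wz":0,"gripper":1},{"tx":0,"ty":12.5,"tz":-11.65,"wx":0.68,"wy":0,"wz":0,"gripper":1},{"tx":0,"ty":12.5,"tz":-11.65,"wx":0.68,"wy":0,"wz":0,"gripper":1}]'
python3 -c "
from h import *
rows([458.5,221.5,100],-1.2); c=snap('wrist','w8')
for p in [(458.5,221.5),(457.5,173.5),(456.5,125.5),(459.5,269.3)]: print(proj(c,[*p,83]))"
```

```text
time: 12.83
tool_pos: [457.2, 221.7, 245.3]
tcp_rot: [-2.79, 1.567, -2.811]
contact_force: [0.3, -0.0, 0.5]
grip_width: 24.7
t [14.53  0.    0.18] w [-0.    -0.003  0.001]
(np.float64(319.87910568425724), np.float64(218.80545190415356))
(np.float64(319.90700154413656), np.float64(268.9814347922759))
(np.float64(319.93290912761165), np.float64(315.5811263144408))
(np.float64(319.853921157862), np.float64(164.8596704327618))
```

View pics/w8.png

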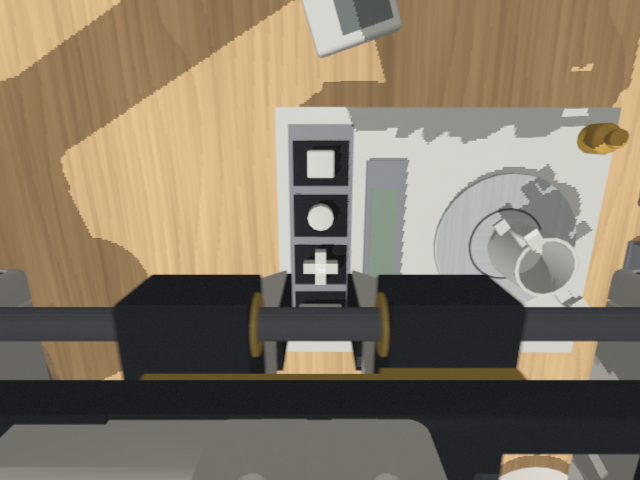

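The wrist view shows round at (320,217), square (321,164) and cross (320,267), all within 2 px of prediction. I'll descend above the round key.

```bash
python3 -m creep '[{"tx":2,"ty":0.05,"tz":0.1,"wx":0,"wy":0,"wz":0,"gripper":1},{"tx":5,"ty":0.05,"tz":0.1,"wx":0,"wy":0,"wz":0,"gripper":1},{"tx":8,"ty":0.05,"tz":0.1,"wx":0,"wy":0,"wz":0,"gripper":1},{"tx":11,"ty":0.05,"tz":0.1,"wx":0,"wy":0,"wz":0,"gripper":1},{"tx":13,"ty":0.05,"tz":0.1,"wx":0,"wy":0,"wz":0,"gripper":1},{"tx":14,"ty":0.05,"tz":0.1,"wx":0,"wy":0,"wz":0,"gripper":1},{"tx":14.3,"ty":0.05,"tz":0.1,"wx":0,"wy":0,"wz":0,"gripper":1},{"tx":14.3,"ty":0.05,"tz":0.1,"wx":0,"wy":0,"wz":0,"gripper":1}]'
python3 -m creep '[{"tx":0,"ty":0,"tz":0,"wx":0,"wy":0,"wz":0,"gripper":1},{"tx":0,"ty":0,"tz":0,"wx":0,"wy":0,"wz":0,"gripper":1},{"tx":0,"ty":0,"tz":0,"wx":0,"wy":0,"wz":0,"gripper":1},{"tx":0,"ty":0,"tz":0,"wx":0,"wy":0,"wz":0,"gripper":1}]'
python3 -c "
from h import *
rows([458.5,221.5,86],-1.2); s=snap('scene','s8');cv2.imwrite('pics/s8c.png',cv2.resize(s['frame'][120:300,300:480,::-1],(600,600),interpolation=cv2.INTER_CUBIC))"
```

```text
time: 13.55
tool_pos: [459.9, 222.0, 103.2]
tcp_rot: [-2.774, 1.569, -2.795]
contact_force: [-0.4, 0.1, 0.2]
grip_width: 0.4
time: 13.88
tool_pos: [460.4, 222.3, 104.8]
tcp_rot: [0.281, 1.569, 0.26]
contact_force: [0.2, 0.4, 0.1]
grip_width: 0.3
t [ 1.88 -0.09 -0.19] w [ 0.     0.002 -0.001]
```

View pics/s8c.png

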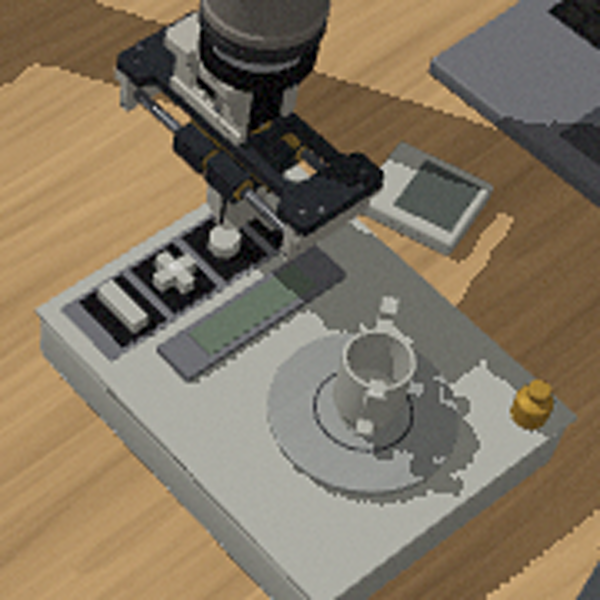

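```bash
python3 -m creep '[{"tx":0.6,"ty":-0.05,"tz":-0.15,"wx":0,"wy":0,"wz":0,"gripper":1},{"tx":1.2,"ty":-0.05,"tz":-0.15,"wx":0,"wy":0,"wz":0,"gripper":1},{"tx":1.7,"ty":-0.05,"tz":-0.15,"wx":0,"wy":0,"wz":0,"gripper":1},{"tx":1.9,"ty":-0.05,"tz":-0.15,"wx":0,"wy":0,"wz":0,"gripper":1},{"tx":1.9,"ty":-0.05,"tz":-0.15,"wx":0,"wy":0,"wz":0,"gripper":1},{"tx":1.9,"ty":-0.05,"tz":-0.15,"wx":0,"wy":0,"wz":0,"gripper":1}]'; python3 -c "
from h import *
rows([458.5,221.5,78],-1.2)"
```

```text
time: 14.43
tool_pos: [458.3, 221.6, 84.6]
tcp_rot: [-2.655, 1.57, -2.676]
contact_force: [-0.1, -0.2, 0.6]
grip_width: 0.2
t [ 0.66 -0.01  0.02] w [-0.    -0.001  0.   ]
```

```bash
python3 -m creep '[{"tx":0.15,"ty":0,"tz":0,"wx":0,"wy":0,"wz":0,"gripper":1},{"tx":0.3,"ty":0,"tz":0,"wx":0,"wy":0,"wz":0,"gripper":1},{"tx":0.45,"ty":0,"tz":0,"wx":0,"wy":0,"wz":0,"gripper":1},{"tx":0.6,"ty":0,"tz":0,"wx":0,"wy":0,"wz":0,"gripper":1},{"tx":0.7,"ty":0,"tz":0,"wx":0,"wy":0,"wz":0,"gripper":1},{"tx":0.7,"ty":0,"tz":0,"wx":0,"wy":0,"wz":0,"gripper":1},{"tx":0.7,"ty":0,"tz":0,"wx":0,"wy":0,"wz":0,"gripper":1}]'
```

```text
time: 15.02
tool_pos: [458.7, 221.8, 78.3]
tcp_rot: [0.215, 1.57, 0.194]
contact_force: [-0.3, 0.5, 4.4]
grip_width: 0.6
```

```bash
python3 -m creep '[{"tx":0.08,"ty":0,"tz":0,"wx":0,"wy":0,"wz":0,"gripper":1},{"tx":0.15,"ty":0,"tz":0,"wx":0,"wy":0,"wz":0,"gripper":1},{"tx":0.15,"ty":0,"tz":0,"wx":0,"wy":0,"wz":0,"gripper":1}]'
```

```text
time: 15.27
tool_pos: [458.8, 221.8, 78.0]
tcp_rot: [0.205, 1.569, 0.184]
contact_force: [-4.0, -1.9, 17.5]
grip_width: 0.2
```

Hard stop at z=78.0 with 17.5 N, so the round key is fully down. Releasing.

```bash
python3 -m creep '[{"tx":-0.2,"ty":0,"tz":0,"wx":0,"wy":0,"wz":0,"gripper":1},{"tx":-0.6,"ty":0,"tz":0,"wx":0,"wy":0,"wz":0,"gripper":1},{"tx":-1.2,"ty":0,"tz":0,"wx":0,"wy":0,"wz":0,"gripper":1},{"tx":-2,"ty":0,"tz":0,"wx":0,"wy":0,"wz":0,"gripper":1},{"tx":-3,"ty":0,"tz":0,"wx":0,"wy":0,"wz":0,"gripper":1},{"tx":-3.5,"ty":0,"tz":0,"wx":0,"wy":0,"wz":0,"gripper":1},{"tx":-3.5,"ty":0,"tz":0,"wx":0,"wy":0,"wz":0,"gripper":1}]'
python3 -c "
from h import *
rows([459.5,269.3,112],-1.2)"
```

```text
time: 15.85
tool_pos: [459.2, 222.0, 112.9]
tcp_rot: [0.278, 1.568, 0.257]
contact_force: [0.0, -0.6, -0.1]
grip_width: 0.3
t [ 0.09  4.73 -0.07] w [ 0.     0.003 -0.001]
```

```bash
python3 -m creep '[{"tx":0,"ty":1,"tz":0,"wx":0,"wy":0,"wz":0,"gripper":1},{"tx":0,"ty":2.5,"tz":0,"wx":0,"wy":0,"wz":0,"gripper":1},{"tx":0,"ty":4,"tz":0,"wx":0,"wy":0,"wz":0,"gripper":1},{"tx":0,"ty":4.75,"tz":0,"wx":0,"wy":0,"wz":0,"gripper":1},{"tx":0,"ty":4.75,"tz":0,"wx":0,"wy":0,"wz":0,"gripper":1},{"tx":0,"ty":4.75,"tz":0,"wx":0,"wy":0,"wz":0,"gripper":1}]'
python3 -c "
from h import *
rows([459.5,269.3,85],-1.2);s=snap('scene','s9');cv2.imwrite('pics/s9c.png',cv2.resize(s['frame'][140:260,310:430,::-1],(600,600),interpolation=cv2.INTER_CUBIC))"
```

```text
time: 16.35
tool_pos: [458.9, 269.4, 110.9]
tcp_rot: [-2.436, 1.57, -2.455]
contact_force: [-0.5, 0.0, -0.0]
grip_width: 0.6
t [ 2.59 -0.01  0.06] w [ 0.001 -0.001  0.001]
```

View pics/s9c.png

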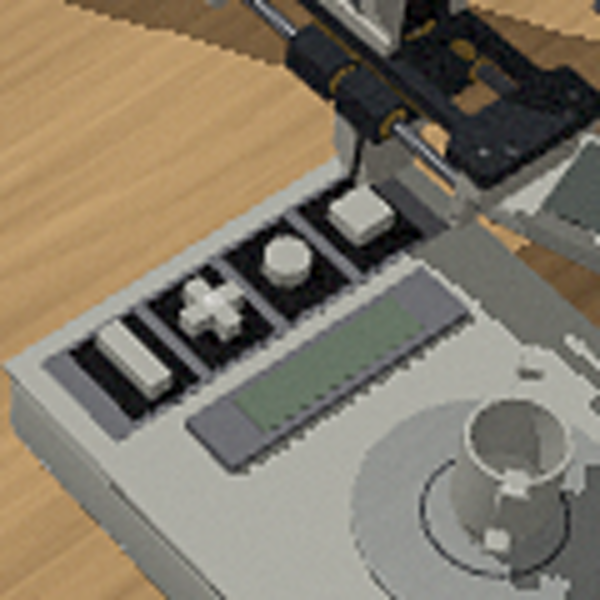

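The round key is up again (crop 287,258) and the tool stands over the square key (362,212). Pressing square.

```bash
python3 -m creep '[{"tx":0.8,"ty":0,"tz":0.05,"wx":0,"wy":0,"wz":0,"gripper":1},{"tx":1.8,"ty":0,"tz":0.05,"wx":0,"wy":0,"wz":0,"gripper":1},{"tx":2.4,"ty":0,"tz":0.05,"wx":0,"wy":0,"wz":0,"gripper":1},{"tx":2.7,"ty":0,"tz":0.05,"wx":0,"wy":0,"wz":0,"gripper":1},{"tx":2.9,"ty":0,"tz":0.05,"wx":0,"wy":0,"wz":0,"gripper":1},{"tx":3.1,"ty":0,"tz":0.05,"wx":0,"wy":0,"wz":0,"gripper":1},{"tx":3.2,"ty":0,"tz":0.05,"wx":0,"wy":0,"wz":0,"gripper":1},{"tx":3.2,"ty":0,"tz":0.05,"wx":0,"wy":0,"wz":0,"gripper":1}]'
python3 -m creep '[{"tx":0.08,"ty":0,"tz":0,"wx":0,"wy":0,"wz":0,"gripper":1},{"tx":0.1,"ty":0,"tz":0,"wx":0,"wy":0,"wz":0,"gripper":1},{"tx":0.1,"ty":0,"tz":0,"wx":0,"wy":0,"wz":0,"gripper":1}]'
```

```text
time: 17.07
tool_pos: [459.7, 268.9, 79.4]
tcp_rot: [-2.269, 1.57, -2.29]
contact_force: [-2.0, -2.6, 4.6]
grip_width: 0.5
time: 17.32
tool_pos: [459.9, 269.2, 78.6]
tcp_rot: [-0.346, 1.571, -0.367]
contact_force: [-2.4, -2.9, 5.8]
grip_width: 0.4
```

```bash
python3 -m creep '[{"tx":0.06,"ty":0,"tz":0,"wx":0,"wy":0,"wz":0,"gripper":1},{"tx":0.12,"ty":0,"tz":0,"wx":0,"wy":0,"wz":0,"gripper":1},{"tx":0.12,"ty":0,"tz":0,"wx":0,"wy":0,"wz":0,"gripper":1}]'
```

```text
time: 17.57
tool_pos: [459.9, 269.2, 78.1]
tcp_rot: [-0.001, 1.57, -0.022]
contact_force: [-4.0, -3.2, 11.2]
grip_width: 0.5
```

```bash
python3 -m creep '[{"tx":0.05,"ty":0,"tz":0,"wx":0,"wy":0,"wz":0,"gripper":1},{"tx":0.06,"ty":0,"tz":0,"wx":0,"wy":0,"wz":0,"gripper":1}]'
python3 -m creep '[{"tx":-0.2,"ty":0,"tz":0,"wx":0,"wy":0,"wz":0,"gripper":1},{"tx":-0.6,"ty":0,"tz":0,"wx":0,"wy":0,"wz":0,"gripper":1},{"tx":-1.2,"ty":0,"tz":0,"wx":0,"wy":0,"wz":0,"gripper":1},{"tx":-2.2,"ty":0,"tz":0,"wx":0,"wy":0,"wz":0,"gripper":1},{"tx":-3.5,"ty":0,"tz":0,"wx":0,"wy":0,"wz":0,"gripper":1},{"tx":-4,"ty":0,"tz":0,"wx":0,"wy":0,"wz":0,"gripper":1},{"tx":-4,"ty":0,"tz":0,"wx":0,"wy":0,"wz":0,"gripper":1}]'
python3 -c "
from h import *
rows([456.5,125.5,117],-1.2);s=snap('scene','s10');cv2.imwrite('pics/s10c.png',cv2.resize(s['frame'][140:260,310:430,::-1],(600,600),interpolation=cv2.INTER_CUBIC))"
```

```text
time: 17.73
tool_pos: [460.0, 269.2, 78.0]
tcp_rot: [0.142, 1.57, 0.122]
contact_force: [-6.0, -4.0, 15.8]
grip_width: 0.4
time: 18.32
tool_pos: [461.0, 269.8, 118.2]
tcp_rot: [0.428, 1.567, 0.407]
contact_force: [-0.2, -0.9, -1.1]
grip_width: 0.7
t [  0.1  -14.43  -0.15] w [ 0.     0.003 -0.002]
```

View pics/s10c.png

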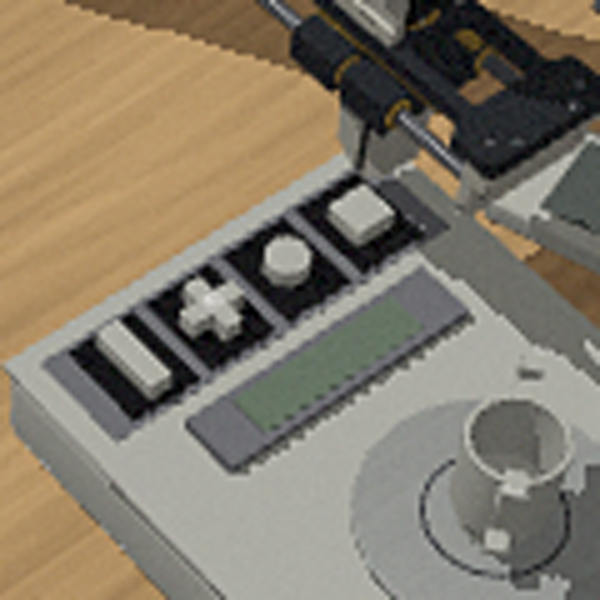

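The square key bottomed at 78.0 and is up again. Now across to the bar key, well above the cross.

```bash
python3 -m creep '[{"tx":-1,"ty":-1.5,"tz":0,"wx":0,"wy":0,"wz":0,"gripper":1},{"tx":-1,"ty":-4,"tz":0,"wx":0,"wy":0,"wz":0,"gripper":1},{"tx":-1,"ty":-7,"tz":0,"wx":0,"wy":0,"wz":0,"gripper":1},{"tx":-1,"ty":-10,"tz":0,"wx":0,"wy":0,"wz":0,"gripper":1},{"tx":-1,"ty":-12.5,"tz":0,"wx":0,"wy":0,"wz":0,"gripper":1},{"tx":-1,"ty":-14,"tz":-0.1,"wx":0,"wy":0,"wz":0,"gripper":1},{"tx":-1,"ty":-14.4,"tz":-0.1,"wx":0,"wy":0,"wz":0,"gripper":1},{"tx":-1,"ty":-14.4,"tz":-0.1,"wx":0,"wy":0,"wz":0,"gripper":1}]'
python3 -m creep '[{"tx":1,"ty":0,"tz":0,"wx":0,"wy":0,"wz":0,"gripper":1},{"tx":1.8,"ty":0,"tz":0,"wx":0,"wy":0,"wz":0,"gripper":1},{"tx":1.8,"ty":0,"tz":0,"wx":0,"wy":0,"wz":0,"gripper":1},{"tx":1.8,"ty":0,"tz":0,"wx":0,"wy":0,"wz":0,"gripper":1}]'
python3 -c "
from h import *
rows([456.8,125.5,85],-1.2);s=snap('scene','s11');cv2.imwrite('pics/s11c.png',cv2.resize(s['frame'][140:260,310:430,::-1],(600,600),interpolation=cv2.INTER_CUBIC));snap('wrist','w11')"
```

```text
time: 19.03
tool_pos: [455.7, 124.5, 126.2]
tcp_rot: [-3.069, 1.57, -3.092]
contact_force: [-0.5, -0.4, 0.6]
grip_width: 0.1
time: 19.37
tool_pos: [455.4, 126.0, 108.0]
tcp_rot: [-3.036, 1.569, -3.056]
contact_force: [-0.6, -0.1, 0.1]
grip_width: 0.2
t [ 2.3  -0.04  0.15] w [ 0.001 -0.002  0.   ]
```

View pics/s11c.png

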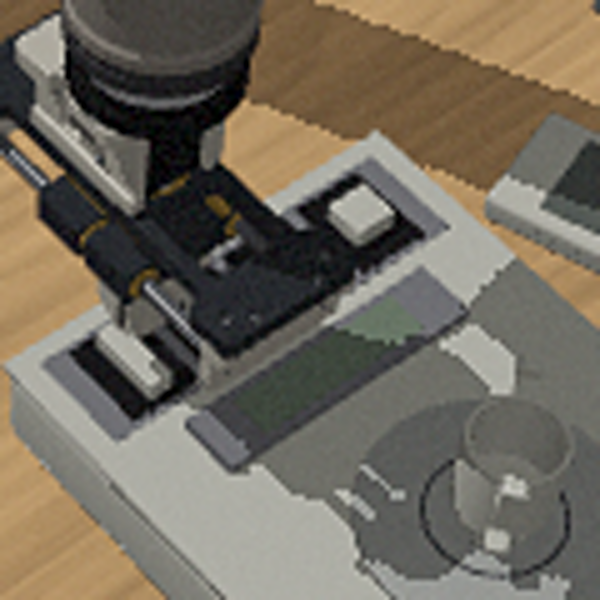

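View pics/w11.png

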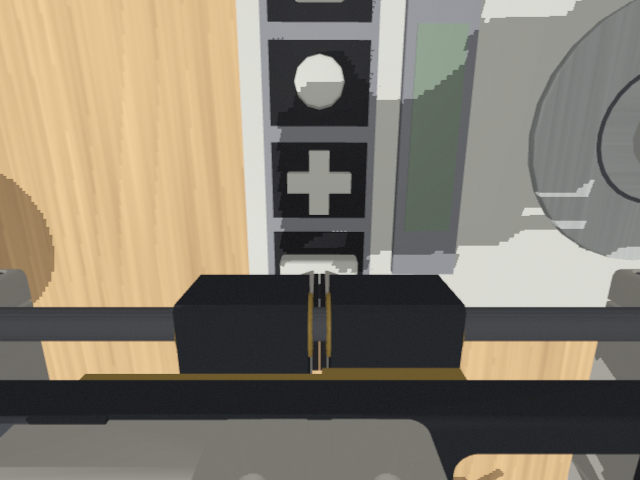

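```bash
python3 -c "
from h import *
c=load('w11'); print('cross',onz(c,319,183,83),'bar far edge',onz(c,319,276,83),onz(c,319,255,83),'round',onz(c,319,80,83))"
python3 -m creep '[{"tx":0.8,"ty":0,"tz":0.1,"wx":0,"wy":0,"wz":0,"gripper":1},{"tx":1.5,"ty":0,"tz":0.1,"wx":0,"wy":0,"wz":0,"gripper":1},{"tx":2,"ty":0,"tz":0.1,"wx":0,"wy":0,"wz":0,"gripper":1},{"tx":2.1,"ty":0,"tz":0.1,"wx":0,"wy":0,"wz":0,"gripper":1},{"tx":2.1,"ty":0,"tz":0.1,"wx":0,"wy":0,"wz":0,"gripper":1}]'
```

```text
cross [457.76153464 174.22689801  83.        ] bar far edge [456.7154351  124.36572251  83.        ] [456.96446358 136.23538874  83.        ] round [458.76897405 222.2453813   83.        ]
time: 19.88
tool_pos: [456.4, 125.1, 86.9]
tcp_rot: [-2.958, 1.569, -2.979]
contact_force: [0.2, 1.0, 0.0]
grip_width: 0.7
```

```bash
python3 -m creep '[{"tx":0.2,"ty":0.07,"tz":0,"wx":0,"wy":0,"wz":0,"gripper":1},{"tx":0.35,"ty":0.07,"tz":0,"wx":0,"wy":0,"wz":0,"gripper":1},{"tx":0.5,"ty":0.07,"tz":0,"wx":0,"wy":0,"wz":0,"gripper":1},{"tx":0.65,"ty":0.07,"tz":0,"wx":0,"wy":0,"wz":0,"gripper":1},{"tx":0.8,"ty":0.07,"tz":0,"wx":0,"wy":0,"wz":0,"gripper":1},{"tx":0.9,"ty":0.07,"tz":0,"wx":0,"wy":0,"wz":0,"gripper":1},{"tx":0.95,"ty":0.07,"tz":0,"wx":0,"wy":0,"wz":0,"gripper":1},{"tx":0.95,"ty":0.07,"tz":0,"wx":0,"wy":0,"wz":0,"gripper":1}]'
python3 -m creep '[{"tx":0.06,"ty":0,"tz":0,"wx":0,"wy":0,"wz":0,"gripper":1},{"tx":0.1,"ty":0,"tz":0,"wx":0,"wy":0,"wz":0,"gripper":1},{"tx":0.1,"ty":0,"tz":0,"wx":0,"wy":0,"wz":0,"gripper":1}]'
```

```text
time: 20.55
tool_pos: [457.0, 125.9, 78.3]
tcp_rot: [0.003, 1.57, -0.018]
contact_force: [-0.4, 0.0, 5.1]
grip_width: 0.5
time: 20.8
tool_pos: [457.1, 126.0, 78.1]
tcp_rot: [-0.005, 1.57, -0.026]
contact_force: [-3.2, -1.2, 12.0]
grip_width: 0.5
```

```bash
python3 -m creep '[{"tx":0.05,"ty":0,"tz":0,"wx":0,"wy":0,"wz":0,"gripper":1},{"tx":0.05,"ty":0,"tz":0,"wx":0,"wy":0,"wz":0,"gripper":1}]'
python3 -m creep '[{"tx":-0.2,"ty":0,"tz":0,"wx":0,"wy":0,"wz":0,"gripper":1},{"tx":-0.6,"ty":0,"tz":0,"wx":0,"wy":0,"wz":0,"gripper":1},{"tx":-1.2,"ty":0,"tz":0,"wx":0,"wy":0,"wz":0,"gripper":1},{"tx":-3,"ty":0,"tz":0,"wx":0,"wy":0,"wz":0,"gripper":1},{"tx":-6,"ty":0,"tz":0,"wx":0,"wy":0,"wz":0,"gripper":1},{"tx":-9,"ty":0,"tz":0,"wx":0,"wy":0,"wz":0,"gripper":1},{"tx":-11,"ty":0,"tz":0,"wx":0,"wy":0,"wz":0,"gripper":1},{"tx":-12,"ty":0,"tz":0,"wx":0,"wy":0,"wz":0,"gripper":1}]'
python3 -m creep '[{"tx":0,"ty":-2,"tz":0,"wx":0,"wy":0,"wz":0,"gripper":1},{"tx":0,"ty":-5,"tz":0,"wx":0,"wy":0,"wz":0,"gripper":1},{"tx":0,"ty":-8,"tz":0,"wx":0,"wy":0,"wz":0,"gripper":1},{"tx":0,"ty":-11,"tz":0,"wx":0,"wy":0,"wz":0,"gripper":1},{"tx":0,"ty":-14,"tz":0,"wx":0,"wy":0,"wz":0,"gripper":1},{"tx":0,"ty":-16,"tz":0,"wx":0,"wy":0,"wz":0,"gripper":1},{"tx":0,"ty":-16,"tz":0,"wx":0,"wy":0,"wz":0,"gripper":1},{"tx":0,"ty":-16,"tz":0,"wx":0,"wy":0,"wz":0,"gripper":1}]'
python3 -c "
from h import *
s=snap('scene','s12');t=snap('top','t12');cv2.imwrite('pics/s12c.png',cv2.resize(s['frame'][130:310,300:490,::-1],(633,600),interpolation=cv2.INTER_CUBIC))"
```

```text
time: 20.97
tool_pos: [457.1, 126.0, 78.0]
tcp_rot: [0.007, 1.57, -0.014]
contact_force: [-4.2, -0.4, 17.3]
grip_width: 0.6
time: 21.63
tool_pos: [457.8, 126.0, 199.5]
tcp_rot: [0.086, 1.567, 0.065]
contact_force: [0.1, 0.3, 0.3]
grip_width: 0.6
time: 22.3
tool_pos: [453.3, -34.7, 196.5]
tcp_rot: [2.768, 1.57, 2.744]
contact_force: [-0.1, -0.0, 0.2]
grip_width: 0.3
```

View pics/s12c.png

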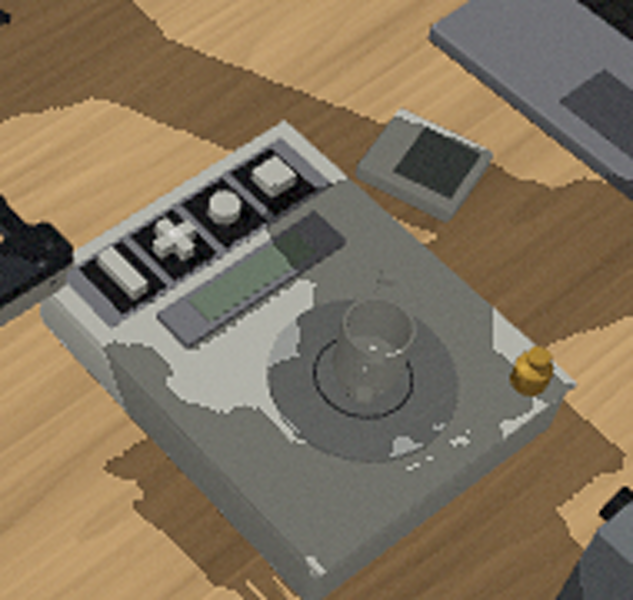

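View pics/t12.png

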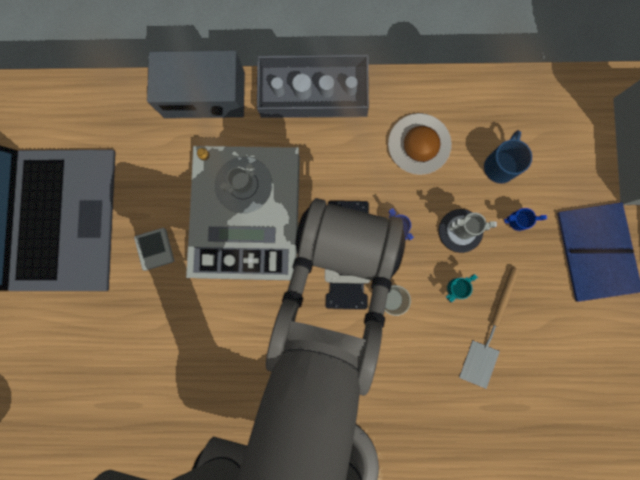

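The cup stands upright inside the circle, at (375,365) in the crop. All four keys are up, and the bystanders are where they were. The robot touches nothing, with the force at about 0. Handing in.

```bash
python3 -c "
from plant import *
print(close_job())"
```

```text
the job is handed in; nothing more can be done
None
```

The job is done and handed in at about 22.4 s, though no verdict was reported. I twisted the white top cup 42° and lifted it off without a snag. I then set it down on the pan at about 7 N contact force and let go.

- **Cup:** it stands upright inside the engraved circle. The wrist view puts its rim within 1 mm of the pan centre. The scene view gave about 3.5 mm off in y, so the two disagree slightly.
- **Keys:** I pressed round, square, then bar, one at a time. Each stopped hard at z ≈ 78.0 mm with 16–18 N and was let up again. The cross key was not touched.
- **Final pictures:** all four keys are up, and the stack and the bystanders that could be seen stand where they were. In the last top view the arm partly hid the dark blue look-alike cup and the beaker. The robot was clear of everything, with the force reading about 0.

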